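Feel the locking pin home in a valve gearbox

TASK

Lock the blue valve gearbox: lift the locking pin with the orange handle out of its stand, put its nose through the slot in the gearbox's front plate and feel sideways along the slot until it drops into the hole hidden behind, then push it fully home, collar against the plate, and let go. Work gently, never loading the gearbox with more than about 25 N, and leave the other things on the bench where they are.

Things in the scene. Friction and masses are not known exactly. Their poses are not given: they have to be found in the camera images.
- gearbox: Fixed blue box, 104 mm deep (x), 130 wide (y), 110 tall, on a dark base 130 x 150 x 12 mm; round boss and shaft stub on top, to 128 mm. Origin: centre of underside. x points level away from the robot side, into the front; y to the left, z up. Its front (towards -x) is a bare aluminium plate 6 mm thick, outer face 50 mm before the origin.
- slot (a point): Middle of the slot's mouth on the front plate's outer face, 75 mm above the table; axes as the gearbox. The slot is level, 49 mm long (y) and 16 mm high (z), and goes through the 6 mm plate.
- block_front (a point): Point 22 mm straight in (x) from the slot's middle, on the plane of the hidden steel lock block's flat front. Its one round hole, 15 mm wide and 22 mm long with free space behind, is at this height but up to 14 mm to either side (y), unknown, fixed during the job. Pressed along x the sprung block yields up to 6 mm (1.5 N at first, 1.5 N per mm more, rigid past 10.5 N); it does not move sideways.
- pin_grip (a point): Centre of the orange handle of the loose locking pin (about 120 g). Handle 32 mm long (x), 16 wide (y), 34 tall (z), to be gripped across the 16 mm from above. x runs along the pin to its nose, z up. At the start the pin lies level in its stand, this point 50 mm above the table. The bare square neck, 12 mm, runs from 16 to 34 mm ahead of this point.
- pin_collar (a point): Centre of the front face of the pin's steel collar (26 mm across, 6 mm thick), 40 mm ahead of the handle's centre. This face lies against the front plate when the pin is fully home.
- pin_tip (a point): Centre of the pin's flat tip, 86 mm ahead of the handle's centre and 46 mm ahead of the collar's face. The round shank is 12 mm across and its last 7 mm narrow to 6 mm at the tip.
- stand: Fixed black stand, origin at centre of underside: base 78 x 60 x 8 mm, two posts 34 mm wide, 54 mm tall, 20 mm behind and 21 mm ahead of the origin (x), with open-topped notches 14 mm wide, bottom at 44 mm, under the pin's neck and shank. The pin points along x; its handle's centre is 45 mm behind the origin. Lift straight up at least 15 mm to clear the notches.
- grease_jar_at (a point): Bystander, not to be disturbed: closed white-capped jar, 48 mm across, 60 mm tall. This point is its origin.
- wrench_at (a point): Bystander, not to be disturbed: steel wrench lying flat. This point is its origin.
- screwdriver_at (a point): Bystander, not to be disturbed: screwdriver lying flat. This point is its origin.
- flange_at (a point): Bystander, not to be disturbed: steel ring flange, 68 mm across, 16 mm tall. This point is its origin.
- carton_at (a point): Bystander, not to be disturbed: cardboard carton 110 x 80 x 60 mm. This point is its origin.
- tape_at (a point): Bystander, not to be disturbed: yellow ring, 90 mm across, 25 mm tall. This point is its origin.
- bush_at (a point): Bystander, not to be disturbed: brass cylinder 32 mm across, 40 mm tall. This point is its origin.
Not all that is in view belongs to the job. What is shaped like the part that bears pin_grip but green is not meant.

How it is judged:
By the outcome, as a careful person would: the job done as asked, in the order asked, and still so for the second after the job is handed in, with the robot touching nothing.
It also fails if it takes over 72 s, if anything falls off the work surface, if the arm or the gripper's body presses on something with over 40 N, if the wrist force passes 120 N, or if a joint passes its speed limit or range.

ROBOT

A 6-joint arm with a two-finger parallel gripper is mounted at the origin on the work surface. World frame = base frame: x ahead of the robot, y to its left, z up, the work surface at z = 0. Lengths are in m, angles in degrees, forces in N, time in s.
With the tool pointing down it reaches from about 0.25 to 0.725 m from the base axis. Payload 9.7 kg.
Tool frame: the origin (TCP) lies at the centre of the arm's flange, where the gripper is bolted on; the fingertips stand 173 mm ahead of it and the grasp point (between the pads) lies bot.grip_depth ahead of it (bot.grip_depth is the distance from the TCP to the grasp point, in m); z points along the fingers, y is the direction in which the jaws open and shut (so a half turn about z gives the same grasp; the last joint's range is limited). The gripper opens to 85 mm and grips with 20 to 120 N. Pads are 22 mm wide; open, the fingers measure 114 mm over their backs; the gripper's body (76 mm by 85 mm) begins 54 mm behind the grasp point. The pads swing forward as they close: fully open they stand 13 mm farther back than shut.
Start: joints at [-76.433, 4.979, 10.078, 95.1, 0, 90], TCP at [0.129, -0.535, 0.405] pointing down, gripper open.
Joint ranges: [-179.16, 179.16], [-48.56, 103.87], [-65.8, 70.77], [-126.05, 130.52], [-82.76, 87.17], [-180, 180]. Speed limits (degrees/s): [127.2, 127.2, 147.25, 180, 180, 180].

INTERFACE

Orientations are given as [roll, pitch, yaw] about the fixed x, y, z axes, in that order (R = Rz(yaw) Ry(pitch) Rx(roll)).
In Python, from workcell import status, viewer, bot gives the robot as it stands. The module is installed in compiled form; this text tells all that it offers.
- The arm moves only by the tool move_arm, never from a script. Its argument "commands" is a list of rows, each an object with "claw": the gripper's target within -1 to 1 (fully open at 1, half-way at 0, shut at -1); "travel": the shift along the tool's x, y, z in cm, a list of three; "turn": the turn about the tool's z in degrees. A call has 1 to 5 rows; each row shifts and turns the commanded pose from where the row before left it, along the tool's axes as they then stand; what a row does not reach is not made up. A row lasts 1/12 s, in which the tool goes at most 41.7 mm and 7.16 degrees, less where a joint would pass 70% of its speed; a pose out of reach is approached as far as the arm can. A call is refused whole if a number of a shift passes 4.17 or a number of a turn 7.16, either way. A call with a gripper value outside its range is refused whole. The fingers move at their own pace and stop on an object; "squeeze" is the grip in N (left out, the last holds). Time passes only in rows, so rows that do not move let the fingers close. It gives the time, the measured TCP pose, the force and the opening at its end, in the units of the state.
- status.get_obs(): the state, without advancing time (a new reading comes with each control period).
- viewer.camera(name): name is "side" or "top"; returns the picture (400x640x3 uint8, blue, green, red); there is no depth.
- viewer.camera_params(name): a dict with "camera_matrix" (3x3 intrinsics, pixels), "xyz" and "rotation" of the camera in the world. Camera axes: x right, y up, looking along -z (the intrinsics and any distortion apply to the point x, -y, -z); pixel columns grow to the right and rows downward; lengths in m; the calibration is good to about 2 mm. A picture is of the moment at which its call begins. camera_params takes no time and is no camera call.
- bot.job_done(): hands the job in, once; it reports no verdict.
The state is a dict: "time": time; "q": joint angles; "qd": joint speeds; "joint_efforts": joint torques, N m; "ee_pos": TCP position; "tcp_rot": TCP orientation; "wrist_force": force on the tool from outside, world axes, zero at the start; "torque": the same for the moment, N m; "opening": finger opening in m.
Only numpy, scipy, OpenCV 4.12 (cv2) and the standard library are available. Lean on these libraries where they do the work, as an engineer would, in place of code of your own. Each camera call takes 0.05 s, during which the arm holds its last target.

## Working session

There is one attempt and no reset: what is moved stays moved. The work goes in short steps, Python scripts to look and compute and a tool call to move; the robot and the scene stay as the last step left them, time stands still between calls to the robot, and variables do not carry over. Pictures are saved under pics/ and viewed, and the job is handed in when it is done.

Besides the shell and the picture viewer there is one more tool, called after "Call:" as name([rows], argument=value, ...), one row to a line, values as JSON. move_arm: Moves the arm, as the interface text tells. Its arguments: {"type":"object","properties":{"commands":{"type":"array"},"squeeze":{"type":"number"}},"required":["commands"]}

```bash
mkdir -p pics; python3 - <<'E'
from workcell import status, viewer, bot
import cv2
s=status.get_obs(); print(s); print(bot.grip_depth)
for n in("side","top"):
    cv2.imwrite(f"pics/{n}0.png",viewer.camera(n)); print(viewer.camera_params(n))
E
```

```text
{'time': 0.0, 'q': array([-7.64332009e+01,  5.01152950e+00,  1.00319753e+01,  9.50993278e+01,
        4.87488514e-04,  9.00010346e+01]), 'qd': array([-0.04128233,  0.13962815,  0.00083817,  0.00789923,  0.00389895,
        0.0768539 ]), 'joint_efforts': array([-9.91179149e-04, -5.20381057e+01,  4.64806330e+01,  1.61302550e-02,
       -1.34362713e-04, -6.74567900e-06]), 'ee_pos': array([ 0.12901848, -0.53464979,  0.40395659]), 'tcp_rot': array([-1.79921118e+02, -4.86063708e-04,  1.35657638e+01]), 'wrist_force': array([0.63832812, 0.53172922, 1.2025339 ]), 'torque': array([ 0.01874256,  0.00055644, -0.01232755]), 'opening': 0.08549969536341744}
0.1547
{'camera_matrix': array([[394.5655429 ,   0.        , 318.68914844],
       [  0.        , 394.5655429 , 195.99774064],
       [  0.        ,   0.        ,   1.        ]]), 'xyz': array([0.47374587, 0.80543789, 0.82877209]), 'rotation': array([  47.00269668,    0.73671278, -174.71301277])}
{'camera_matrix': array([[361.35316879,   0.        , 316.21380062],
       [  0.        , 361.35316879, 199.30153861],
       [  0.        ,   0.        ,   1.        ]]), 'xyz': array([0.40725789, 0.01381092, 1.01703546]), 'rotation': array([ 9.54820117e+00,  4.23588321e-02, -8.83562160e+01])}
```

View pics/side0.png

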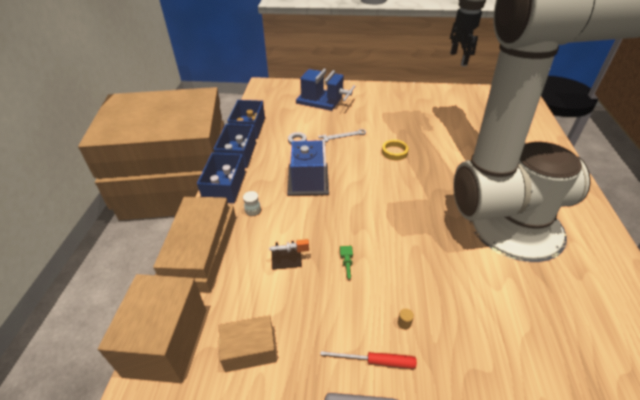

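View pics/top0.png

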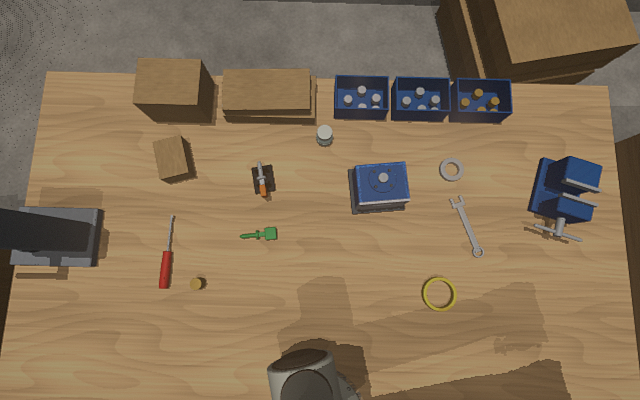

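Side view: orange handle at about (302,245), gearbox at (308,165). Top view: pin in its stand at (263,180) and gearbox at (383,185), with its front facing down-image towards the robot. I'll zoom in and measure.

```bash
cat > h.py <<'E'
import numpy as np, cv2
from scipy.spatial.transform import Rotation as R
from workcell import status, viewer, bot
P={n:viewer.camera_params(n) for n in("side","top")}
def ray(n,u,v):
    p=P[n];k=np.linalg.inv(p["camera_matrix"])@[u,v,1]
    return np.array(p["xyz"]),R.from_euler("xyz",p["rotation"],degrees=True).apply([k[0],-k[1],-k[2]])
def onz(n,u,v,z):
    o,d=ray(n,u,v); return o+d*(z-o[2])/d[2]
def proj(n,X):
    p=P[n];c=R.from_euler("xyz",p["rotation"],degrees=True).inv().apply(np.atleast_2d(X)-p["xyz"])
    q=(p["camera_matrix"]@np.c_[c[:,0],-c[:,1],-c[:,2]].T).T
    return q[:,:2]/q[:,2:]
def tri(a,b):
    o1,d1=ray("side",*a);o2,d2=ray("top",*b)
    A=np.c_[d1,-d2];t=np.linalg.lstsq(A,o2-o1,rcond=None)[0]
    x,y=o1+d1*t[0],o2+d2*t[1]; return (x+y)/2,np.linalg.norm(x-y)
E
python3 - <<'E'
from h import *
for n,bx in(("side",[(250,215,80,60),(270,130,80,75)]),("top",[(235,150,60,60),(335,145,90,80)])):
    im=cv2.imread(f"pics/{n}0.png");o=[]
    for x,y,w,h in bx:
        o.append(cv2.resize(im[y:y+h,x:x+w],(390,int(390*h/w)),interpolation=cv2.INTER_CUBIC)[:390])
    H=max(a.shape[0] for a in o);o=[cv2.copyMakeBorder(a,0,H-a.shape[0],0,10,0) for a in o]
    cv2.imwrite(f"pics/{n}_z.png",np.hstack(o))
    hsv=cv2.cvtColor(im,cv2.COLOR_BGR2HSV)
    m=cv2.inRange(hsv,(3,190,120),(14,255,255))
    c,l,s,ce=cv2.connectedComponentsWithStats(m)
    for i in range(1,c):
        if s[i,4]>15: print(n,"orange",s[i],ce[i],onz(n,*ce[i],.06))
    m=cv2.inRange(hsv,(105,120,40),(125,255,255))
    c,l,s,ce=cv2.connectedComponentsWithStats(m)
    for i in range(1,c):
        if s[i,4]>300: print(n,"blue",s[i],ce[i],onz(n,*ce[i],.11))
E
```

```text
side orange [370 354  14   2  18] [376.72222222 354.27777778] [0.40154706 0.43703893 0.06      ]
side orange [397 356  18   4  21] [405.80952381 356.76190476] [0.34427154 0.43715554 0.06      ]
side orange [369 359  47   8 120] [391.225      363.25833333] [0.37355267 0.45272849 0.06      ]
side blue [ 161    0  106   82 7303] [216.21511708  38.51458305] [ 1.13560206 -1.00679566  0.11      ]
side blue [ 549   40   65   48 1941] [580.21123132  60.6548171 ] [-0.45088702 -0.86531068  0.11      ]
side blue [291 142  31  25 438] [307.53881279 154.92694064] [ 0.60413674 -0.13916598  0.11      ]
top orange [159 257   6  29  43] [161.48837209 270.23255814] [0.36967809 0.41599285 0.06      ]
top blue [395  77  55  34 632] [416.44620253  96.42405063] [ 0.84611819 -0.24093697  0.11      ]
top blue [457  78  55  35 385] [484.98181818  94.38961039] [ 0.85711323 -0.42426151  0.11      ]
top blue [564 156  38  31 760] [582.58947368 170.97763158] [ 0.6533716  -0.66543764  0.11      ]
top blue [532 158  27  53 476] [542.67016807 185.96008403] [ 0.6109249  -0.55965592  0.11      ]
top blue [355 162  54  40 549] [382.69581056 177.12750455] [ 0.62242815 -0.15037632  0.11      ]
top blue [557 197  36  24 496] [574.55645161 208.58669355] [ 0.55459606 -0.63595838  0.11      ]
```

View pics/side_z.png

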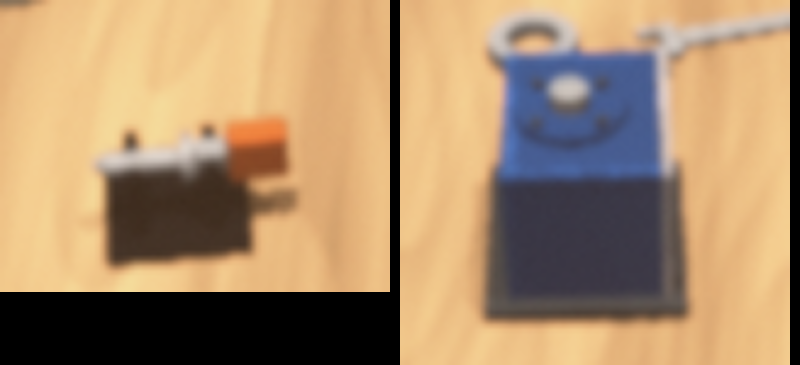

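View pics/top_z.png

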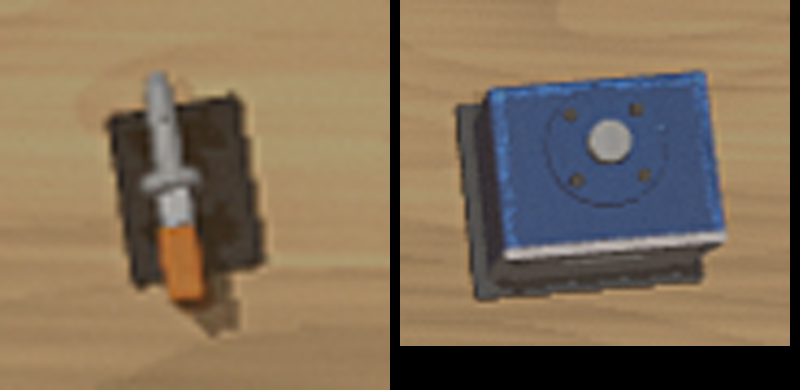

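```bash
python3 - <<'E'
from h import *
def T(x,y): return (335+(x-400)/4.3333,145+y/4.3333)
def S(x,y): return (270+(x-400)/4.875,130+y/4.875)
print("gear top")
g=[onz("top",*T(*c),.11) for c in[(490,90),(703,73),(722,236),(508,257)]]
for a in g: print(a)
for i in range(4):
    d=g[(i+1)%4]-g[i];print(np.linalg.norm(d),np.degrees(np.arctan2(d[1],d[0])))
print("stub",onz("top",*T(608,140),.128), onz("side",*S(568,88),.128), tri(S(568,88),T(608,140)))
print("side top corners (backleft,frontleft,frontright,backright)")
for c in[(497,178),(668,178),(664,52),(506,57)]: print(onz("side",*S(*c),.11))
print("side base",[onz("side",*S(*c),.006) for c in[(487,308),(686,308)]])
print("base top",[onz("top",*T(*c),.012) for c in[(457,105),(475,298),(702,280)]])
def T(x,y): return (235+x/6.5,150+y/6.5)
def S(x,y): return (250+x/4.875,215+y/4.875)
print("pin tip",tri(S(100,163),T(158,74)),onz("top",*T(158,74),.05))
print("handle top face corners z.067",[onz("top",*T(*c),.067) for c in[(160,228),(196,226),(204,296),(170,300)]])
print("collar",[onz("top",*T(*c),.05) for c in[(142,186),(198,176)]])
print("handle side top face",[onz("side",*S(*c),.067) for c in[(230,138),(288,134),(287,120),(227,123)]])
E
```

```text
gear top
[ 0.65054683 -0.08085025  0.11      ]
[ 0.66464188 -0.20798974  0.11      ]
[ 0.56609841 -0.21795405  0.11      ]
[ 0.5500299  -0.09245488  0.11      ]
0.12791840928401682 -83.67385742329601
0.09904596372792449 -174.22610965223998
0.12652367091242847 97.29626740382032
0.10118458077597035 6.585612156163592
stub [ 0.61771384 -0.14788436  0.128     ] [ 0.61391206 -0.14863436  0.128     ] (array([ 0.61552218, -0.14751472,  0.12929524]), np.float64(0.003670428989981391))
side top corners (backleft,frontleft,frontright,backright)
[ 0.64907203 -0.08000579  0.11      ]
[ 0.54735719 -0.08777571  0.11      ]
[ 0.56035807 -0.21665537  0.11      ]
[ 0.66134798 -0.20360558  0.11      ]
side base [array([ 0.66168132, -0.07753911,  0.006     ]), array([ 0.53612574, -0.08738871,  0.006     ])]
base top [array([ 0.66601206, -0.06941404,  0.012     ]), array([ 0.53802706, -0.08284516,  0.012     ]), array([ 0.55397289, -0.22964483,  0.012     ])]
pin tip (array([0.66766227, 0.17907223, 0.05157746]), np.float64(0.0066307458352708685)) [0.67152893 0.17939707 0.05      ]
handle top face corners z.067 [array([0.60133736, 0.17206311, 0.067     ]), array([0.60260382, 0.15724558, 0.067     ]), array([0.57336203, 0.15242864, 0.067     ]), array([0.5712957 , 0.16630585, 0.067     ])]
collar [array([0.62264896, 0.18346972, 0.05      ]), array([0.62763764, 0.16009112, 0.05      ])]
handle side top face [array([0.596588  , 0.17045828, 0.067     ]), array([0.56709139, 0.16536168, 0.067     ]), array([0.56864994, 0.15599081, 0.067     ]), array([0.5994755, 0.1605474, 0.067    ])]
```

Measurements so far, averaged over both views:
- **Pin:** handle centre about (0.585, 0.1625), pin yaw about 10.8°. Handle to tip measures 86 mm, which matches the spec.
- **Gearbox:** front-plate middle about (0.556, -0.1535), yaw about 6.3°. The plate top measures about 127 mm against 130 mm.

Next I move over the pin at height.

Call:
move_arm([
  {"claw": 1, "travel": [2, -1.9, 0], "turn": 0},
  {"claw": 1, "travel": [2.7, -2.5, 0], "turn": 0},
  {"claw": 1, "travel": [2.7, -2.5, 0], "turn": 0},
  {"claw": 1, "travel": [2.7, -2.5, 0], "turn": 0},
  {"claw": 1, "travel": [2.7, -2.5, 0], "turn": 0},
], squeeze=40)

```text
time: 0.52
ee_pos: [0.226, -0.3875, 0.4043]
tcp_rot: [-180.0, 0.0, 13.5]
wrist_force: [1.0, -0.0, -0.6]
opening: 0.0855
```

Call:
move_arm([
  {"claw": 1, "travel": [2.7, -2.5, 0], "turn": 0},
  {"claw": 1, "travel": [2.7, -2.5, 0], "turn": 0},
  {"claw": 1, "travel": [2.7, -2.5, 0], "turn": 0},
  {"claw": 1, "travel": [2.7, -2.5, 0], "turn": 0},
  {"claw": 1, "travel": [2.7, -2.5, 0], "turn": 0},
])

```text
time: 0.93
ee_pos: [0.3279, -0.2341, 0.4046]
tcp_rot: [180.0, -0.0, 13.5]
wrist_force: [0.7, -0.4, 0.5]
opening: 0.0855
```

Call:
move_arm([
  {"claw": 1, "travel": [2.7, -2.5, 0], "turn": 0},
  {"claw": 1, "travel": [2.7, -2.5, 0], "turn": 0},
  {"claw": 1, "travel": [2.7, -2.5, 0], "turn": 0},
  {"claw": 1, "travel": [2.7, -2.5, 0], "turn": 0},
  {"claw": 1, "travel": [2.7, -2.5, 0], "turn": 2.8},
])

```text
time: 1.35
ee_pos: [0.4299, -0.0807, 0.4046]
tcp_rot: [180.0, -0.0, 10.8]
wrist_force: [0.5, -0.6, -0.1]
opening: 0.0853
```

Call:
move_arm([
  {"claw": 1, "travel": [2.7, -2.5, 0], "turn": 0},
  {"claw": 1, "travel": [2.7, -2.5, 0], "turn": 0},
  {"claw": 1, "travel": [2.7, -2.5, 0], "turn": 0},
  {"claw": 1, "travel": [0, 0, 0], "turn": 0},
  {"claw": 1, "travel": [0, 0, 0], "turn": 0},
])

```text
time: 1.77
ee_pos: [0.4956, 0.0077, 0.4037]
tcp_rot: [-180.0, 0.1, 10.9]
wrist_force: [-0.8, -0.8, 0.7]
opening: 0.0858
```

Call:
move_arm([
  {"claw": 1, "travel": [2.34, -2.7, 0], "turn": 0},
  {"claw": 1, "travel": [2.34, -2.7, 0], "turn": 0},
  {"claw": 1, "travel": [2.34, -2.7, 0], "turn": 0},
  {"claw": 1, "travel": [2.34, -2.7, 0], "turn": 0},
  {"claw": 1, "travel": [2.34, -2.7, 0], "turn": 0},
])

```text
time: 2.18
ee_pos: [0.5898, 0.1369, 0.4051]
tcp_rot: [-179.0, 0.0, 13.0]
wrist_force: [0.3, -0.9, -0.0]
opening: 0.0857
```

Call:
move_arm([
  {"claw": 1, "travel": [0, 0, 3], "turn": 0},
  {"claw": 1, "travel": [0, 0, 4], "turn": 0},
  {"claw": 1, "travel": [0, 0, 3], "turn": 0},
  {"claw": 0.2, "travel": [0, 0, 0], "turn": 0},
  {"claw": 0.2, "travel": [0, 0, 0], "turn": 0},
])

```text
time: 2.6
ee_pos: [0.5887, 0.1363, 0.3043]
tcp_rot: [-179.0, 0.2, 12.9]
wrist_force: [-0.8, 0.5, 1.6]
opening: 0.0632
```

Call:
move_arm([
  {"claw": 0, "travel": [0, 0, 0], "turn": 0},
  {"claw": 0, "travel": [0, 0, 0], "turn": 0},
  {"claw": 0, "travel": [0, 0, 0], "turn": 0},
  {"claw": 0, "travel": [0, 0, 0], "turn": 0},
  {"claw": 0, "travel": [0, 0, 0], "turn": 0},
])

```text
time: 3.02
ee_pos: [0.5894, 0.1374, 0.306]
tcp_rot: [-179.0, -0.1, 13.0]
wrist_force: [0.1, -0.3, -0.6]
opening: 0.0428
```

```bash
python3 - <<'E'
from h import *
s=status.get_obs();print(s['time'],s['ee_pos'],s['tcp_rot'],s['opening'])
Rm=R.from_euler("xyz",s['tcp_rot'],degrees=True)
o=[]
for n in("side","top"):
    im=viewer.camera(n);cv2.imwrite(f"pics/{n}1.png",im)
    pr=proj(n,[s['ee_pos']+Rm.apply([0,0,.173])])[0];print(n,pr)
    c=proj(n,[[.585,.1625,.08]])[0].astype(int)-[40,40]
    a=cv2.resize(im[c[1]:c[1]+80,c[0]:c[0]+80],(390,390),interpolation=cv2.INTER_CUBIC)
    q=((pr-c)*390/80).astype(int);cv2.drawMarker(a,tuple(map(int,q)),(255,0,255),0,10,1)
    q=((proj(n,[[.585,.1625,.067]])[0]-c)*390/80).astype(int);cv2.drawMarker(a,tuple(map(int,q)),(255,255,0),1,10,1)
    o.append(a)
cv2.imwrite("pics/z1.png",np.hstack(o))
E
```

```text
3.0167 [0.58941596 0.1374436  0.30598281] [-1.79017283e+02 -8.12670334e-02  1.29559735e+01] 0.04282653603726631
side [300.52281828 216.59535189]
top [267.90792303 184.86252125]
```

View pics/z1.png

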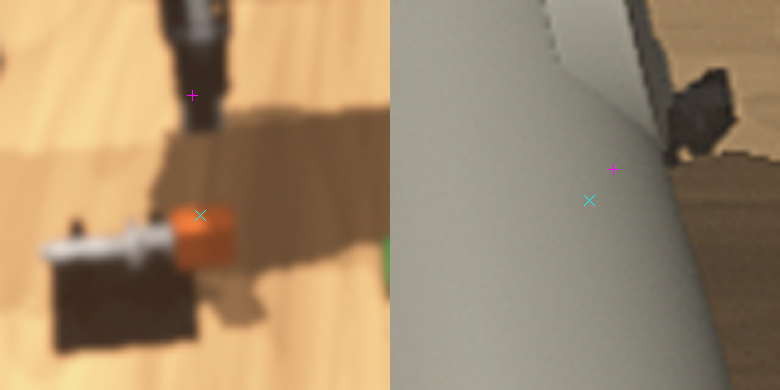

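```bash
python3 - <<'E'
from h import *
s=status.get_obs();print(s['q'])
E
```

```text
[ 12.94956008  11.68326931   6.58612276  84.87293783   0.98084121
 179.98791013]
```

Joint 6 hit its 180° stop, which is why that move fell short. It also left a 1° tilt, and because that is about the pin's axis it does no harm. I'll take the same grasp a half turn round, which puts q6 near 5°.

Call:
move_arm([
  {"claw": 0, "travel": [0, 0, 0], "turn": -7.1},
  {"claw": 0, "travel": [0, 0, 0], "turn": -7.1},
  {"claw": 0, "travel": [0, 0, 0], "turn": -7.1},
  {"claw": 0, "travel": [0, 0, 0], "turn": -7.1},
  {"claw": 0, "travel": [0, 0, 0], "turn": -7.1},
])

```text
time: 3.53
ee_pos: [0.5893, 0.1375, 0.3049]
tcp_rot: [-179.2, -0.6, 48.8]
wrist_force: [-0.3, 0.5, 0.3]
opening: 0.0428
```

Call:
move_arm([
  {"claw": 0, "travel": [0, 0, 0], "turn": -7.1},
  {"claw": 0, "travel": [0, 0, 0], "turn": -7.1},
  {"claw": 0, "travel": [0, 0, 0], "turn": -7.1},
  {"claw": 0, "travel": [0, 0, 0], "turn": -7.1},
  {"claw": 0, "travel": [0, 0, 0], "turn": -7.1},
])

```text
time: 3.95
ee_pos: [0.5893, 0.1375, 0.3049]
tcp_rot: [-179.7, -0.9, 84.3]
wrist_force: [0.2, 0.1, 0.4]
opening: 0.0427
```

Call:
move_arm([
  {"claw": 0, "travel": [0, 0, 0], "turn": -7.1},
  {"claw": 0, "travel": [0, 0, 0], "turn": -7.1},
  {"claw": 0, "travel": [0, 0, 0], "turn": -7.1},
  {"claw": 0, "travel": [0, 0, 0], "turn": -7.1},
  {"claw": 0, "travel": [0, 0, 0], "turn": -7.1},
])

```text
time: 4.37
ee_pos: [0.5893, 0.1375, 0.305]
tcp_rot: [179.7, -0.9, 119.8]
wrist_force: [0.2, -1.1, 0.7]
opening: 0.0429
```

Call:
move_arm([
  {"claw": 0, "travel": [0, 0, 0], "turn": -7.1},
  {"claw": 0, "travel": [0, 0, 0], "turn": -7.1},
  {"claw": 0, "travel": [0, 0, 0], "turn": -7.1},
  {"claw": 0, "travel": [0, 0, 0], "turn": -7.1},
  {"claw": 0, "travel": [0, 0, 0], "turn": -7.1},
])

```text
time: 4.78
ee_pos: [0.5893, 0.1375, 0.305]
tcp_rot: [179.2, -0.6, 155.3]
wrist_force: [0.2, -0.0, -0.8]
opening: 0.0426
```

Call:
move_arm([
  {"claw": 0, "travel": [0, 0, 0], "turn": -7.1},
  {"claw": 0, "travel": [0, 0, 0], "turn": -7.1},
  {"claw": 0, "travel": [0, 0, 0], "turn": -7.1},
  {"claw": 0, "travel": [0, 0, 0], "turn": -7.1},
  {"claw": 0, "travel": [0, 0, 0], "turn": -7.1},
])

```text
time: 5.2
ee_pos: [0.5893, 0.1375, 0.3049]
tcp_rot: [179.0, -0.1, -169.2]
wrist_force: [-0.2, -0.4, -0.1]
opening: 0.0429
```

Call:
move_arm([
  {"claw": 0, "travel": [0, 0, 0], "turn": 0},
  {"claw": 0, "travel": [0, 0, 0], "turn": 0},
])

```text
time: 5.37
ee_pos: [0.5893, 0.1375, 0.3049]
tcp_rot: [179.0, -0.1, -169.8]
wrist_force: [1.2, -0.1, 0.3]
opening: 0.0427
```

```bash
cat > st.py <<'E'
from h import *
import sys
s=status.get_obs()
print('t',s['time'],'pos',s['ee_pos'].round(4),'rot',s['tcp_rot'].round(2),'q',s['q'].round(1),'F',s['wrist_force'].round(1),'T',s['torque'].round(2),'op',round(s['opening'],4))
M=R.from_euler("xyz",s['tcp_rot'],degrees=True)
g=s['ee_pos']+M.apply([0,0,bot.grip_depth]);print('grasp pt',g.round(4))
if len(sys.argv)>3:
    t=np.array(list(map(float,sys.argv[1:4])));print('tool shift cm',(M.inv().apply(t-g)*100).round(2))
E
python3 st.py .585 .1625 .085
```

```text
t 5.3667 pos [0.5893 0.1375 0.3049] rot [ 1.7902e+02 -5.0000e-02 -1.6976e+02] q [13.  11.7  6.6 84.9  1.   2.7] F [ 1.2 -0.1  0.3] T [-0.03 -0.02 -0.01] op 0.0427
grasp pt [0.5887 0.1401 0.1503]
tool shift cm [-0.04  2.16  6.56]
```

Call:
move_arm([
  {"claw": 0, "travel": [0, 1.1, 0], "turn": -0.6},
  {"claw": 0, "travel": [0, 1.1, 2], "turn": 0},
  {"claw": 0, "travel": [0, 0, 2.5], "turn": 0},
  {"claw": 0, "travel": [0, 0, 1.5], "turn": 0},
  {"claw": 0, "travel": [0, 0, 0], "turn": 0},
])

```text
time: 5.78
ee_pos: [0.5838, 0.1607, 0.2415]
tcp_rot: [179.0, -0.4, -169.0]
wrist_force: [-0.4, -0.1, -0.5]
opening: 0.0427
```

```bash
python3 st.py .585 .1625 .05; cat > look.py <<'E'
from h import *
import sys
tag=sys.argv[1];X=np.array(list(map(float,sys.argv[2:5])));o=[]
s=status.get_obs();M=R.from_euler("xyz",s['tcp_rot'],degrees=True);g=s['ee_pos']+M.apply([0,0,bot.grip_depth])
for n in(("side","top") if len(sys.argv)<6 else (sys.argv[5],)):
    im=viewer.camera(n);cv2.imwrite(f"pics/{n}{tag}.png",im)
    c=np.clip(proj(n,X)[0].astype(int)-[30,30],0,[580,340])
    a=cv2.resize(im[c[1]:c[1]+60,c[0]:c[0]+60],(390,390),interpolation=cv2.INTER_CUBIC)
    print(n,'crop',c)
    for p,k in((g,0),(X,1)):
        q=((proj(n,p)[0]-c)*6.5).astype(int);cv2.drawMarker(a,tuple(map(int,q)),(255,0,255) if k==0 else (255,255,0),k,10,1)
    o.append(a)
cv2.imwrite(f"pics/z{tag}.png",np.hstack(o))
E
python3 look.py 2 .585 .1625 .067
```

```text
t 5.7833 pos [0.5838 0.1607 0.2415] rot [ 179.03   -0.35 -169.04] q [15.2 12.6  0.6 78.3  1.   4.3] F [-0.4 -0.1 -0.5] T [-0.08  0.01  0.03] op 0.0427
grasp pt [0.5824 0.1631 0.0869]
tool shift cm [-0.27 -0.17  3.68]
side crop [272 211]
top crop [232 161]
```

View pics/z2.png

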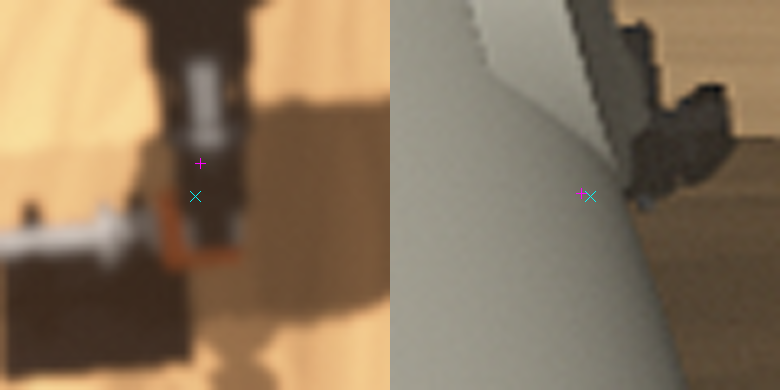

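Side view: the fingers sit above the handle. The handle is at about crop columns 162–240 and the predicted grasp at column 200, so they are aligned. I'll go down and close.

Call:
move_arm([
  {"claw": 0, "travel": [-0.15, -0.1, 1.0], "turn": 0},
  {"claw": 0, "travel": [0, 0, 1.2], "turn": 0},
  {"claw": 0, "travel": [0, 0, 1.0], "turn": 0},
  {"claw": 0, "travel": [0, 0, 0.5], "turn": 0},
  {"claw": 0, "travel": [0, 0, 0], "turn": 0},
])

```text
time: 6.3
ee_pos: [0.586, 0.1598, 0.2063]
tcp_rot: [179.0, -0.2, -169.0]
wrist_force: [-0.6, -0.1, -0.6]
opening: 0.043
```

```bash
python3 st.py .584 .1625 .05
```

```text
t 6.3 pos [0.586  0.1598 0.2063] rot [ 179.03   -0.19 -168.96] q [15.1 13.6 -2.2 74.4  1.   4. ] F [-0.6 -0.1 -0.6] T [-0.01 -0.   -0.01] op 0.043
grasp pt [0.585  0.1623 0.0516]
tool shift cm [0.09 0.04 0.17]
```

Call:
move_arm([
  {"claw": -0.3, "travel": [0, 0, 0.1], "turn": 0},
  {"claw": -0.5, "travel": [0, 0, 0], "turn": 0},
  {"claw": -0.6, "travel": [0, 0, 0], "turn": 0},
  {"claw": -1, "travel": [0, 0, 0], "turn": 0},
  {"claw": -1, "travel": [0, 0, 0], "turn": 0},
], squeeze=40)

```text
time: 6.72
ee_pos: [0.5866, 0.16, 0.2078]
tcp_rot: [179.0, 0.0, -168.9]
wrist_force: [0.1, -0.7, 0.8]
opening: 0.0159
```

Call:
move_arm([
  {"claw": -1, "travel": [0, 0, 0], "turn": 0},
  {"claw": -1, "travel": [0, 0, 0], "turn": 0},
  {"claw": -1, "travel": [0, 0, 0], "turn": 0},
  {"claw": -1, "travel": [0, 0, 0], "turn": 0},
  {"claw": -1, "travel": [0, 0, 0], "turn": 0},
])

```text
time: 7.13
ee_pos: [0.5866, 0.16, 0.2077]
tcp_rot: [179.0, 0.0, -168.9]
wrist_force: [-0.8, -1.2, 4.9]
opening: 0.0155
```

```bash
python3 st.py .584 .1625 .05
```

```text
t 7.1333 pos [0.5866 0.16   0.2077] rot [ 1.7902e+02  1.0000e-02 -1.6894e+02] q [15.1 13.5 -2.1 74.3  1.   4. ] F [-0.8 -1.2  4.9] T [-0.2  -0.11 -0.05] op 0.0155
grasp pt [0.5861 0.1626 0.053 ]
tool shift cm [0.21 0.02 0.3 ]
```

Call:
move_arm([
  {"claw": -1, "travel": [0, 0, -0.5], "turn": 0},
  {"claw": -1, "travel": [0, 0, -1.5], "turn": 0},
  {"claw": -1, "travel": [0, 0, -2], "turn": 0},
  {"claw": -1, "travel": [0, 0, -2], "turn": 0},
  {"claw": -1, "travel": [0, 0, 0], "turn": 0},
])

```text
time: 7.55
ee_pos: [0.5873, 0.1592, 0.2711]
tcp_rot: [179.0, 0.2, -168.9]
wrist_force: [0.5, 0.1, -0.2]
opening: 0.015
```

Call:
move_arm([
  {"claw": -1, "travel": [0, 0, 0], "turn": 0},
  {"claw": -1, "travel": [0, 0, 0], "turn": 0},
])

```text
time: 7.72
ee_pos: [0.5865, 0.159, 0.2661]
tcp_rot: [179.0, -0.1, -168.9]
wrist_force: [-0.4, -0.1, -1.4]
opening: 0.0153
```

```bash
python3 st.py .4457 -.1657 .11; python3 look.py 3 .607 .167 .113 side
```

```text
t 7.7167 pos [0.5865 0.159  0.2661] rot [ 1.7902e+02 -1.3000e-01 -1.6894e+02] q [15.  12.4  3.1 80.7  1.   3.9] F [-0.4 -0.1 -1.4] T [-0.02  0.07 -0.  ] op 0.0153
grasp pt [0.5856 0.1615 0.1114]
tool shift cm [ 20.01 -29.43  -0.32]
side crop [262 199]
```

View pics/z3.png

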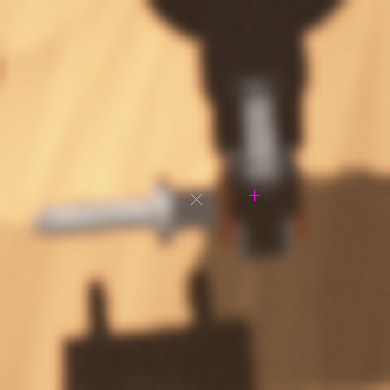

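The pin is held level, with its tip at crop (38,222) and clear of the notches. I'll carry it to the front of the gearbox, pulling back from the stand first.

Call:
move_arm([
  {"claw": -1, "travel": [2, -1.5, 0], "turn": 0},
  {"claw": -1, "travel": [3.2, -2, 0], "turn": 0},
  {"claw": -1, "travel": [3.2, -2, 0], "turn": 0},
  {"claw": -1, "travel": [3.2, -2, 0], "turn": 0},
  {"claw": -1, "travel": [3.2, -2, 0], "turn": 0},
])

```text
time: 8.18
ee_pos: [0.4579, 0.0366, 0.264]
tcp_rot: [179.0, -0.2, -168.9]
wrist_force: [0.6, -1.0, -0.3]
opening: 0.0156
```

Call:
move_arm([
  {"claw": -1, "travel": [1.5, -3.2, 0], "turn": 0},
  {"claw": -1, "travel": [1.5, -3.2, 0], "turn": 0},
  {"claw": -1, "travel": [1, -3.3, 0], "turn": 0},
  {"claw": -1, "travel": [1, -3.3, 0], "turn": 0},
  {"claw": -1, "travel": [0.2, -3.3, 0], "turn": 0},
])

```text
time: 8.6
ee_pos: [0.4383, -0.134, 0.262]
tcp_rot: [179.0, -0.1, -168.9]
wrist_force: [0.5, 0.8, -0.7]
opening: 0.0153
```

Call:
move_arm([
  {"claw": -1, "travel": [0, -2.2, 0], "turn": 0},
  {"claw": -1, "travel": [0, -1.2, 0], "turn": 4.7},
  {"claw": -1, "travel": [0, 0, 0], "turn": 0},
  {"claw": -1, "travel": [0, 0, 0], "turn": 0},
  {"claw": -1, "travel": [0, 0, 0], "turn": 0},
])

```text
time: 9.02
ee_pos: [0.4461, -0.1653, 0.2616]
tcp_rot: [179.0, -0.2, -173.5]
wrist_force: [0.4, -0.5, -1.5]
opening: 0.0156
```

```bash
python3 st.py .4457 -.1657 .11; python3 look.py 4 .51 -.160 .108
```

```text
t 9.0167 pos [ 0.4461 -0.1653  0.2616] rot [ 178.97   -0.2  -173.53] q [-20.5  -5.2 -15.9  79.9   0.8 -27. ] F [ 0.4 -0.5 -1.5] T [-0.04  0.01  0.01] op 0.0156
grasp pt [ 0.4452 -0.1626  0.1069]
tool shift cm [-0.01 -0.31 -0.31]
side crop [309 122]
top crop [356 190]
```

View pics/z4.png

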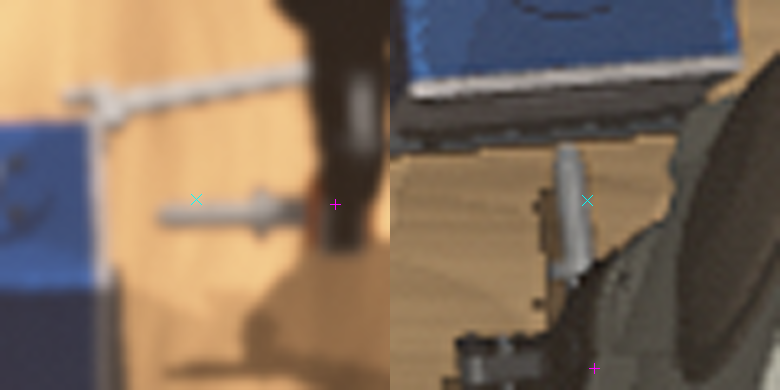

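```bash
python3 - <<'E'
from h import *
S=lambda x,y:(309+x/6.5,122+y/6.5)
T=lambda x,y:(356+(x-390)/6.5,190+y/6.5)
s=status.get_obs();M=R.from_euler("xyz",s['tcp_rot'],degrees=True);g=s['ee_pos']+M.apply([0,0,.1547]);print(g)
print("tip",tri(S(161,215),T(567,150)))
print("tip predicted",g+[0,0,-.003]+.086*np.array([np.cos(np.radians(6.47)),np.sin(np.radians(6.47)),0]))
zt=.104
for z in (.10,.104,.108): print(z,onz("side",*S(161,215),z),onz("top",*T(567,150),z))
print("collar", onz("top",*T(575,268),zt),onz("side",*S(262,210),zt))
print("plate edge top",[onz("top",*T(*c),.11) for c in[(411,94),(740,64)]])
print("shank axis yaw top",np.degrees(np.arctan2(*(onz("top",*T(567,155),zt)-onz("top",*T(575,258),zt))[[1,0]])))
print("plate edge side",[onz("side",*S(*c),.11) for c in[(102,288),(92,122)]])
E
```

```text
[ 0.44557317 -0.16240841  0.1074054 ]
tip (array([ 0.52793634, -0.1524356 ,  0.10426958]), np.float64(0.004190591733717905))
tip predicted [ 0.53102543 -0.15271767  0.1044054 ]
0.1 [ 0.52615115 -0.15756813  0.1       ] [ 0.53062165 -0.15338242  0.1       ]
0.104 [ 0.52586352 -0.15228249  0.104     ] [ 0.53008355 -0.15265314  0.104     ]
0.108 [ 0.52557588 -0.14699685  0.108     ] [ 0.52954545 -0.15192386  0.108     ]
collar [ 0.48397672 -0.15566313  0.104     ] [ 0.47914359 -0.15966498  0.104     ]
plate edge top [array([ 0.54958559, -0.09070087,  0.11      ]), array([ 0.56514554, -0.21930784,  0.11      ])]
shank axis yaw top 4.29709189306372
plate edge side [array([ 0.54825059, -0.08866005,  0.11      ]), array([ 0.5634462 , -0.21586895,  0.11      ])]
```

Both views agree on the tip to about 3 mm: triangulated (0.528,-0.152,0.104), predicted from the robot pose (0.531,-0.153,0.104). The slot middle is about (0.5565,-0.154,0.075) and the plate yaw about 6.5–6.8°. I'll go down to slot height and offset to about +13 mm in y'.

Call:
move_arm([
  {"claw": -1, "travel": [0, 0.4, 0.8], "turn": -0.2},
  {"claw": -1, "travel": [0, 0.5, 1.2], "turn": 0},
  {"claw": -1, "travel": [0, 0, 0.9], "turn": 0},
  {"claw": -1, "travel": [0, 0, 0], "turn": 0},
  {"claw": -1, "travel": [0, 0, 0], "turn": 0},
], squeeze=60)

```text
time: 9.53
ee_pos: [0.4449, -0.156, 0.2325]
tcp_rot: [179.0, -0.2, -173.4]
wrist_force: [0.2, -0.2, -0.7]
opening: 0.0154
```

Call:
move_arm([
  {"claw": -1, "travel": [0, 0, 0], "turn": 0},
  {"claw": -1, "travel": [0, 0, 0], "turn": 0},
])

```text
time: 9.7
ee_pos: [0.4454, -0.1566, 0.2339]
tcp_rot: [179.0, -0.1, -173.4]
wrist_force: [-0.4, -0.2, -0.6]
opening: 0.0154
```

```bash
cat > gb.py <<'E'
# pin tip in gearbox slot frame (x' in, y' left, z rel. slot)
from h import *
s=status.get_obs();M=R.from_euler("xyz",s['tcp_rot'],degrees=True)
a=np.radians(6.6);ex=np.array([np.cos(a),np.sin(a),0]);ey=np.array([-np.sin(a),np.cos(a),0])
slot=np.array([.5565,-.1537,.075])
px=M.apply([-1,0,0]); h=s['ee_pos']+M.apply([0,0,.1577]); tip=h+.085*px
d=tip-slot
print('t',round(s['time'],2),'pos',s['ee_pos'].round(4),'rot',s['tcp_rot'].round(2),"tip in slot frame mm",(np.array([d@ex,d@ey,d[2]])*1e3).round(1),"F'",np.array([s['wrist_force']@ex,s['wrist_force']@ey,s['wrist_force'][2]]).round(1),'T',s['torque'].round(2),'op',round(s['opening'],4))
E
python3 gb.py;python3 look.py 5 .53 -.145 .08
```

```text
t 9.7 pos [ 0.4454 -0.1566  0.2339] rot [ 1.7904e+02 -8.0000e-02 -1.7344e+02] tip in slot frame mm [-25.9  12.5   1.1] F' [-0.4 -0.1 -0.6] T [-0.04  0.03 -0.01] op 0.0154
side crop [302 132]
top crop [348 184]
```

View pics/z5.png

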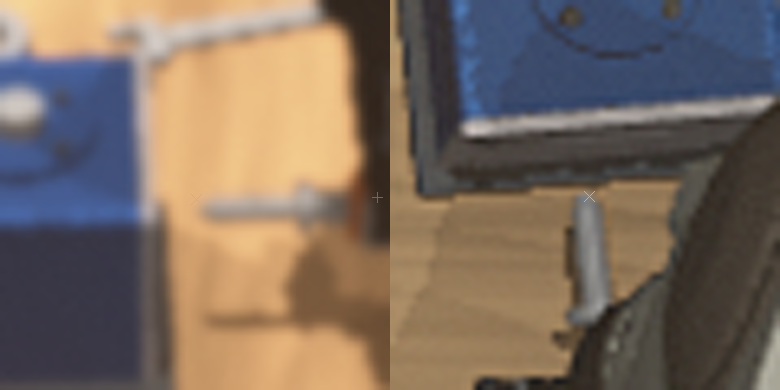

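Call:
move_arm([
  {"claw": -1, "travel": [-0.8, 0, 0.08], "turn": 0},
  {"claw": -1, "travel": [-0.8, 0, 0], "turn": 0},
  {"claw": -1, "travel": [-0.4, 0, 0], "turn": 0},
  {"claw": -1, "travel": [0, 0, 0], "turn": 0},
  {"claw": -1, "travel": [0, 0, 0], "turn": 0},
])

```text
time: 10.22
ee_pos: [0.4655, -0.1541, 0.2325]
tcp_rot: [179.0, -0.1, -173.4]
wrist_force: [0.0, 1.1, -1.1]
opening: 0.0152
```

```bash
python3 gb.py
```

```text
t 10.22 pos [ 0.4655 -0.1541  0.2325] rot [ 1.7901e+02 -1.5000e-01 -1.7342e+02] tip in slot frame mm [-5.9 12.8 -0.4] F' [ 0.2  1.1 -1.1] T [-0.03  0.05  0.04] op 0.0152
```

Call:
move_arm([
  {"claw": -1, "travel": [0, 0, 0], "turn": 0},
])

```text
time: 10.3
ee_pos: [0.4651, -0.1541, 0.2326]
tcp_rot: [179.0, -0.1, -173.4]
wrist_force: [-0.3, 0.1, -1.0]
opening: 0.0151
```

```bash
python3 gb.py;python3 look.py 6 .54 -.145 .08
```

```text
t 10.3 pos [ 0.4651 -0.1541  0.2326] rot [ 1.7902e+02 -1.5000e-01 -1.7343e+02] tip in slot frame mm [-6.2 12.7 -0.3] F' [-0.3  0.1 -1. ] T [-0.05  0.04 -0.01] op 0.0151
side crop [298 132]
top crop [348 180]
```

View pics/z6.png

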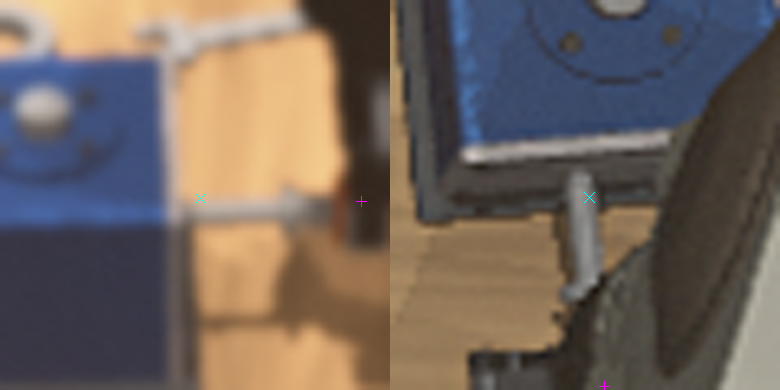

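Call:
move_arm([
  {"claw": -1, "travel": [-0.3, 0, 0], "turn": 0},
  {"claw": -1, "travel": [-0.2, 0, 0], "turn": 0},
  {"claw": -1, "travel": [-0.2, 0, 0], "turn": 0},
  {"claw": -1, "travel": [0, 0, 0], "turn": 0},
])

```text
time: 10.73
ee_pos: [0.4724, -0.1534, 0.2327]
tcp_rot: [179.0, -0.1, -173.4]
wrist_force: [-0.3, 0.6, -0.7]
opening: 0.0155
```

Call:
move_arm([
  {"claw": -1, "travel": [-0.2, 0, 0], "turn": 0},
  {"claw": -1, "travel": [-0.2, 0, 0], "turn": 0},
  {"claw": -1, "travel": [0, 0, 0], "turn": 0},
])

```text
time: 10.98
ee_pos: [0.4764, -0.1529, 0.2327]
tcp_rot: [179.0, -0.1, -173.4]
wrist_force: [-0.5, 1.1, -0.7]
opening: 0.0151
```

```bash
python3 gb.py
```

```text
t 10.98 pos [ 0.4764 -0.1529  0.2327] rot [ 1.7903e+02 -1.0000e-01 -1.7344e+02] tip in slot frame mm [ 5.2 12.6 -0.1] F' [-0.4  1.2 -0.7] T [-0.   -0.03  0.01] op 0.0151
```

The nose is in the slot with no contact. Continuing in small steps to the block.

Call:
move_arm([
  {"claw": -1, "travel": [-0.2, 0, 0], "turn": 0},
  {"claw": -1, "travel": [-0.2, 0, 0], "turn": 0},
  {"claw": -1, "travel": [-0.2, 0, 0], "turn": 0},
  {"claw": -1, "travel": [0, 0, 0], "turn": 0},
])

```text
time: 11.32
ee_pos: [0.4824, -0.1522, 0.2327]
tcp_rot: [179.0, -0.1, -173.4]
wrist_force: [-0.3, -0.7, -1.3]
opening: 0.0149
```

Call:
move_arm([
  {"claw": -1, "travel": [-0.2, 0, 0], "turn": 0},
  {"claw": -1, "travel": [-0.2, 0, 0], "turn": 0},
  {"claw": -1, "travel": [-0.2, 0, 0], "turn": 0},
  {"claw": -1, "travel": [0, 0, 0], "turn": 0},
])

```text
time: 11.65
ee_pos: [0.4883, -0.1515, 0.2326]
tcp_rot: [179.0, -0.1, -173.4]
wrist_force: [-0.5, 0.3, 0.3]
opening: 0.0155
```

```bash
python3 gb.py
```

```text
t 11.65 pos [ 0.4883 -0.1515  0.2326] rot [ 1.7903e+02 -1.1000e-01 -1.7343e+02] tip in slot frame mm [17.2 12.6 -0.2] F' [-0.5  0.3  0.3] T [-0.    0.07 -0.03] op 0.0155
```

Call:
move_arm([
  {"claw": -1, "travel": [-0.1, 0, 0], "turn": 0},
  {"claw": -1, "travel": [-0.1, 0, 0], "turn": 0},
  {"claw": -1, "travel": [-0.1, 0, 0], "turn": 0},
  {"claw": -1, "travel": [0, 0, 0], "turn": 0},
])

```text
time: 11.98
ee_pos: [0.4908, -0.1512, 0.2325]
tcp_rot: [179.0, -0.2, -173.4]
wrist_force: [-2.8, -0.4, -0.2]
opening: 0.0153
```

```bash
python3 gb.py
```

```text
t 11.98 pos [ 0.4908 -0.1512  0.2325] rot [ 1.7902e+02 -1.6000e-01 -1.7345e+02] tip in slot frame mm [19.6 12.7 -0.4] F' [-2.9 -0.  -0.2] T [-0.09  0.53  0.02] op 0.0153
```

Contact with the block: -2.8 N at my x' = 19.6, so my x' reads about 2–3 mm low. I'll press slightly more and feel sideways towards -y'.

Call:
move_arm([
  {"claw": -1, "travel": [-0.1, 0, 0], "turn": 0},
  {"claw": -1, "travel": [0, -0.1, 0], "turn": 0},
  {"claw": -1, "travel": [0, -0.1, 0], "turn": 0},
])

```text
time: 12.23
ee_pos: [0.492, -0.153, 0.2324]
tcp_rot: [179.0, -0.2, -173.4]
wrist_force: [-3.9, 0.7, -0.3]
opening: 0.0151
```

Call:
move_arm([
  {"claw": -1, "travel": [0, -0.1, 0], "turn": 0},
  {"claw": -1, "travel": [0, -0.1, 0], "turn": 0},
])

```text
time: 12.4
ee_pos: [0.4928, -0.1553, 0.2328]
tcp_rot: [179.0, -0.1, -173.4]
wrist_force: [-0.4, -0.5, -1.6]
opening: 0.0156
```

```bash
python3 gb.py
```

```text
t 12.4 pos [ 0.4928 -0.1553  0.2328] rot [ 1.7905e+02 -5.0000e-02 -1.7345e+02] tip in slot frame mm [21.4  8.3  0. ] F' [-0.5 -0.4 -1.6] T [0.01 0.02 0.02] op 0.0156
```

The force dropped to about 0 at y' ≈ 8–9, so the tip is over the hole. Its centre should be about 4 mm further along. I'll move there and push in gently.

Call:
move_arm([
  {"claw": -1, "travel": [0, -0.1, 0], "turn": 0},
  {"claw": -1, "travel": [0, -0.1, 0], "turn": 0},
  {"claw": -1, "travel": [0, -0.1, 0], "turn": 0},
  {"claw": -1, "travel": [0, 0, 0], "turn": 0},
])

```text
time: 12.73
ee_pos: [0.4928, -0.1583, 0.2326]
tcp_rot: [179.0, -0.1, -173.5]
wrist_force: [1.0, 0.1, -1.4]
opening: 0.0153
```

Call:
move_arm([
  {"claw": -1, "travel": [-0.1, 0, 0], "turn": 0},
  {"claw": -1, "travel": [-0.1, 0, 0], "turn": 0},
  {"claw": -1, "travel": [0, 0, 0], "turn": 0},
])

```text
time: 12.98
ee_pos: [0.4949, -0.1578, 0.2325]
tcp_rot: [179.0, -0.1, -173.4]
wrist_force: [-0.7, 0.2, -0.9]
opening: 0.0152
```

```bash
python3 gb.py
```

```text
t 12.98 pos [ 0.4949 -0.1578  0.2325] rot [ 1.7903e+02 -1.1000e-01 -1.7344e+02] tip in slot frame mm [23.1  5.6 -0.3] F' [-0.6  0.3 -0.9] T [-0.04  0.07  0.08] op 0.0152
```

Call:
move_arm([
  {"claw": -1, "travel": [-0.1, -0.05, 0], "turn": 0},
  {"claw": -1, "travel": [-0.1, 0, 0], "turn": 0},
  {"claw": -1, "travel": [0, 0, 0], "turn": 0},
])

```text
time: 13.23
ee_pos: [0.497, -0.1581, 0.2325]
tcp_rot: [179.0, -0.1, -173.4]
wrist_force: [-0.8, -0.0, -0.9]
opening: 0.0151
```

```bash
python3 gb.py
```

```text
t 13.23 pos [ 0.497  -0.1581  0.2325] rot [ 1.7903e+02 -1.1000e-01 -1.7344e+02] tip in slot frame mm [25.   5.1 -0.3] F' [-0.8  0.1 -0.9] T [-0.    0.01 -0.04] op 0.0151
```

Call:
move_arm([
  {"claw": -1, "travel": [-0.1, 0, 0], "turn": 0},
  {"claw": -1, "travel": [-0.1, 0, 0], "turn": 0},
  {"claw": -1, "travel": [0, 0, 0], "turn": 0},
])

```text
time: 13.48
ee_pos: [0.4989, -0.1578, 0.2325]
tcp_rot: [179.0, -0.1, -173.4]
wrist_force: [-0.1, -0.2, -0.3]
opening: 0.0151
```

```bash
python3 gb.py
```

```text
t 13.48 pos [ 0.4989 -0.1578  0.2325] rot [ 1.7902e+02 -1.1000e-01 -1.7344e+02] tip in slot frame mm [27.   5.2 -0.3] F' [-0.1 -0.2 -0.3] T [-0.    0.04 -0.01] op 0.0151
```

The tip is 8 mm past the block face with no force, so the shank is in the hole. Pushing on.

Call:
move_arm([
  {"claw": -1, "travel": [-0.15, 0, 0], "turn": 0},
  {"claw": -1, "travel": [-0.15, 0, 0], "turn": 0},
  {"claw": -1, "travel": [-0.15, 0, 0], "turn": 0},
  {"claw": -1, "travel": [0, 0, 0], "turn": 0},
])

```text
time: 13.82
ee_pos: [0.5035, -0.1573, 0.2325]
tcp_rot: [179.0, -0.1, -173.4]
wrist_force: [-0.2, -0.2, -1.0]
opening: 0.0151
```

```bash
python3 gb.py
```

```text
t 13.82 pos [ 0.5035 -0.1573  0.2325] rot [ 1.7903e+02 -1.1000e-01 -1.7344e+02] tip in slot frame mm [31.6  5.1 -0.4] F' [-0.2 -0.2 -1. ] T [ 0.03 -0.01  0.02] op 0.0151
```

Call:
move_arm([
  {"claw": -1, "travel": [-0.15, 0, 0], "turn": 0},
  {"claw": -1, "travel": [-0.15, 0, 0], "turn": 0},
  {"claw": -1, "travel": [-0.15, 0, 0], "turn": 0},
  {"claw": -1, "travel": [0, 0, 0], "turn": 0},
])

```text
time: 14.15
ee_pos: [0.508, -0.1568, 0.2325]
tcp_rot: [179.0, -0.1, -173.4]
wrist_force: [0.2, 0.7, -1.0]
opening: 0.0151
```

```bash
python3 gb.py
```

```text
t 14.15 pos [ 0.508  -0.1568  0.2325] rot [ 1.7903e+02 -1.1000e-01 -1.7344e+02] tip in slot frame mm [36.1  5.1 -0.4] F' [ 0.3  0.7 -1. ] T [0.04 0.06 0.04] op 0.0151
```

Call:
move_arm([
  {"claw": -1, "travel": [-0.15, 0, 0], "turn": 0},
  {"claw": -1, "travel": [-0.15, 0, 0], "turn": 0},
  {"claw": -1, "travel": [0, 0, 0], "turn": 0},
])

```text
time: 14.4
ee_pos: [0.5109, -0.1565, 0.2325]
tcp_rot: [179.0, -0.1, -173.4]
wrist_force: [0.4, 0.6, -1.3]
opening: 0.0151
```

```bash
python3 gb.py
```

```text
t 14.4 pos [ 0.5109 -0.1565  0.2325] rot [ 1.7903e+02 -1.1000e-01 -1.7344e+02] tip in slot frame mm [39.1  5.1 -0.3] F' [ 0.5  0.5 -1.3] T [0.   0.02 0.02] op 0.0151
```

Call:
move_arm([
  {"claw": -1, "travel": [-0.1, 0, 0], "turn": 0},
  {"claw": -1, "travel": [-0.1, 0, 0], "turn": 0},
  {"claw": -1, "travel": [0, 0, 0], "turn": 0},
])

```text
time: 14.65
ee_pos: [0.5128, -0.1562, 0.2325]
tcp_rot: [179.0, -0.1, -173.4]
wrist_force: [-0.3, 0.2, -0.6]
opening: 0.0149
```

Call:
move_arm([
  {"claw": -1, "travel": [-0.05, 0, 0], "turn": 0},
  {"claw": -1, "travel": [-0.05, 0, 0], "turn": 0},
  {"claw": -1, "travel": [0, 0, 0], "turn": 0},
])

```text
time: 14.9
ee_pos: [0.5137, -0.1561, 0.2325]
tcp_rot: [179.0, -0.1, -173.4]
wrist_force: [-0.2, 0.2, -0.6]
opening: 0.0152
```

```bash
python3 gb.py
```

```text
t 14.9 pos [ 0.5137 -0.1561  0.2325] rot [ 1.7903e+02 -1.1000e-01 -1.7344e+02] tip in slot frame mm [41.9  5.1 -0.4] F' [-0.2  0.2 -0.6] T [-0.06  0.05  0.02] op 0.0152
```

Call:
move_arm([
  {"claw": -1, "travel": [-0.05, 0, 0], "turn": 0},
  {"claw": -1, "travel": [0, 0, 0], "turn": 0},
])

```text
time: 15.07
ee_pos: [0.5142, -0.1561, 0.2325]
tcp_rot: [179.0, -0.1, -173.4]
wrist_force: [1.1, 0.6, -1.1]
opening: 0.0151
```

Call:
move_arm([
  {"claw": -1, "travel": [-0.05, 0, 0], "turn": 0},
  {"claw": -1, "travel": [0, 0, 0], "turn": 0},
])

```text
time: 15.23
ee_pos: [0.5144, -0.1561, 0.2324]
tcp_rot: [179.0, -0.2, -173.5]
wrist_force: [-4.1, -0.8, 0.4]
opening: 0.0151
```

```bash
python3 gb.py
```

```text
t 15.23 pos [ 0.5144 -0.1561  0.2324] rot [ 179.02   -0.18 -173.45] tip in slot frame mm [42.4  5.1 -0.5] F' [-4.1 -0.4  0.4] T [-0.1   0.71 -0.05] op 0.0151
```

Contact at 42.4, about 23.5 mm past the block face against 24 mm expected, so this is the collar on the plate. A little more press to seat it flush.

Call:
move_arm([
  {"claw": -1, "travel": [-0.03, 0, 0], "turn": 0},
  {"claw": -1, "travel": [0, 0, 0], "turn": 0},
  {"claw": -1, "travel": [0, 0, 0], "turn": 0},
])

```text
time: 15.48
ee_pos: [0.5145, -0.156, 0.2324]
tcp_rot: [179.0, -0.2, -173.5]
wrist_force: [-5.9, -0.7, 1.5]
opening: 0.0153
```

```bash
python3 gb.py;python3 look.py 7 .54 -.145 .08
```

```text
t 15.48 pos [ 0.5145 -0.156   0.2324] rot [ 179.02   -0.2  -173.46] tip in slot frame mm [42.4  5.1 -0.6] F' [-6.   0.   1.5] T [-0.15  1.12  0.06] op 0.0153
side crop [298 132]
top crop [348 180]
```

View pics/z7.png

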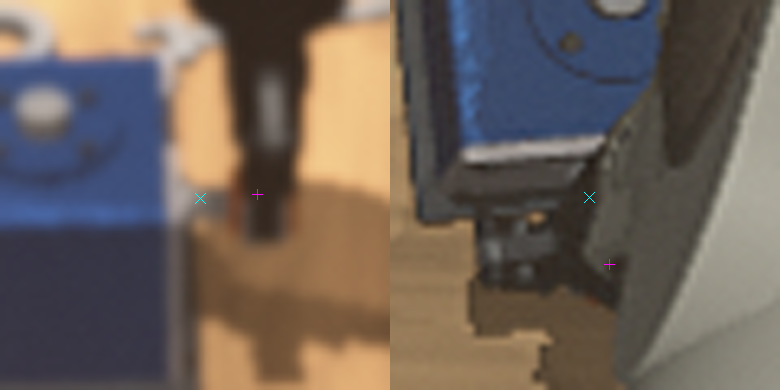

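Side view: the collar is against the plate edge (crop ~185,195). Top view: the fingers are clear of the gearbox. I'll lower by a millimetre so it doesn't drop, then release.

Call:
move_arm([
  {"claw": -1, "travel": [0, 0, 0.05], "turn": 0},
  {"claw": -1, "travel": [0, 0, 0.05], "turn": 0},
  {"claw": -1, "travel": [0, 0, 0], "turn": 0},
])

```text
time: 15.83
ee_pos: [0.5144, -0.156, 0.2317]
tcp_rot: [179.0, -0.2, -173.5]
wrist_force: [-6.7, -0.6, 3.4]
opening: 0.0151
```

```bash
python3 gb.py
```

```text
t 15.83 pos [ 0.5144 -0.156   0.2317] rot [ 179.02   -0.2  -173.45] tip in slot frame mm [42.4  5.1 -1.3] F' [-6.7  0.1  3.4] T [-0.06  1.18  0.04] op 0.0151
```

Call:
move_arm([
  {"claw": -0.6, "travel": [0, 0, 0], "turn": 0},
  {"claw": -0.5, "travel": [0, 0, 0], "turn": 0},
  {"claw": -0.3, "travel": [0, 0, 0], "turn": 0},
  {"claw": 0, "travel": [0, 0, 0], "turn": 0},
  {"claw": 0, "travel": [0, 0, 0], "turn": 0},
], squeeze=20)

```text
time: 16.25
ee_pos: [0.5151, -0.156, 0.2315]
tcp_rot: [179.0, -0.1, -173.4]
wrist_force: [0.9, 0.8, 0.3]
opening: 0.0425
```

Call:
move_arm([
  {"claw": 0, "travel": [0, 0, 0], "turn": 0},
  {"claw": 0, "travel": [0, 0, 0], "turn": 0},
  {"claw": 0, "travel": [0, 0, 0], "turn": 0},
])

```text
time: 16.5
ee_pos: [0.515, -0.156, 0.2315]
tcp_rot: [179.0, -0.1, -173.4]
wrist_force: [-0.0, -0.0, 0.9]
opening: 0.0426
```

```bash
python3 gb.py;python3 look.py 8 .52 -.155 .08
```

```text
t 16.5 pos [ 0.515  -0.156   0.2315] rot [ 1.7902e+02 -1.1000e-01 -1.7344e+02] tip in slot frame mm [43.2  5.2 -1.4] F' [-0.1 -0.   0.9] T [-0.02 -0.02  0.02] op 0.0426
side crop [305 130]
top crop [352 188]
```

View pics/z8.png

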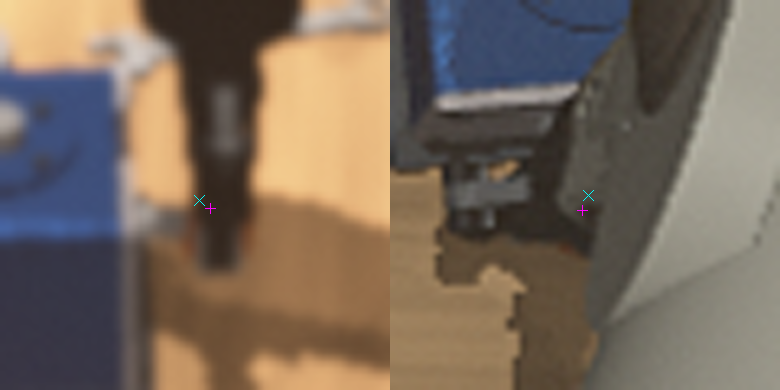

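Released with the pin still in place. I'll withdraw straight up, back off, and look.

Call:
move_arm([
  {"claw": 0, "travel": [0, 0, -1], "turn": 0},
  {"claw": 0, "travel": [0, 0, -2], "turn": 0},
  {"claw": 0, "travel": [0, 0, -3], "turn": 0},
  {"claw": 0, "travel": [0, 0, -3], "turn": 0},
  {"claw": 0, "travel": [0, 0, -3], "turn": 0},
])

```text
time: 17.02
ee_pos: [0.5151, -0.1579, 0.3535]
tcp_rot: [179.0, -0.1, -173.4]
wrist_force: [0.6, -0.4, 0.0]
opening: 0.0427
```

Call:
move_arm([
  {"claw": 0, "travel": [2, 2.5, 0], "turn": 0},
  {"claw": 0, "travel": [2, 3, 0], "turn": 0},
  {"claw": 0, "travel": [2, 3, 0], "turn": 0},
  {"claw": 0, "travel": [2, 3, 0], "turn": 0},
  {"claw": 0, "travel": [2, 3, 0], "turn": 0},
])

```text
time: 17.43
ee_pos: [0.3982, -0.0245, 0.3549]
tcp_rot: [179.0, -0.1, -173.5]
wrist_force: [0.6, 0.3, 1.2]
opening: 0.0427
```

Call:
move_arm([
  {"claw": 0, "travel": [2, 3, 0], "turn": 0},
  {"claw": 0, "travel": [2, 3, 0], "turn": 0},
  {"claw": 0, "travel": [2, 3, 0], "turn": 0},
  {"claw": 0, "travel": [0, 0, 0], "turn": 0},
  {"claw": 0, "travel": [0, 0, 0], "turn": 0},
])

```text
time: 17.85
ee_pos: [0.3287, 0.0582, 0.357]
tcp_rot: [179.0, 0.0, -173.2]
wrist_force: [-0.1, 0.6, 0.1]
opening: 0.0427
```

```bash
python3 gb.py;python3 look.py 9 .53 -.155 .08
```

```text
t 17.85 pos [0.3287 0.0582 0.357 ] rot [ 1.7902e+02  3.0000e-02 -1.7322e+02] tip in slot frame mm [-116.9  239.7  124.3] F' [-0.   0.6  0.1] T [ 0.04 -0.08 -0.04] op 0.0427
side crop [302 130]
top crop [352 184]
```

View pics/z9.png

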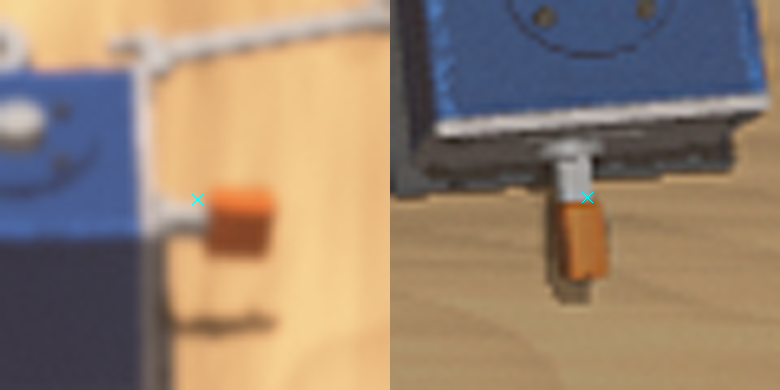

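View pics/top9.png

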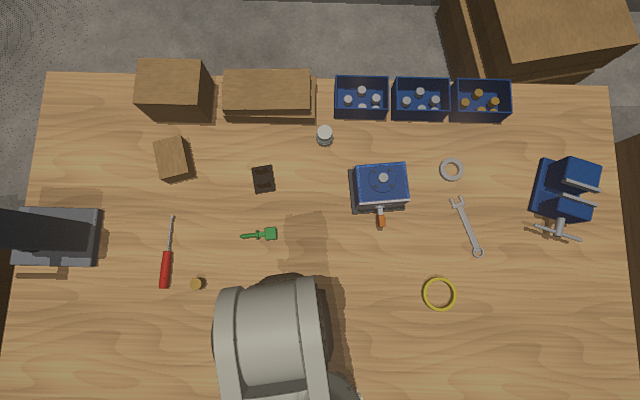

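Side view: handle at about crop (240,222), with the collar at the plate edge. Top view: collar at about (573,150) right under the plate's edge, and all bystanders in their places. I'll check numerically how far the handle stands off.

```bash
python3 - <<'E'
from h import *
T=lambda x,y:(352+(x-390)/6.5,184+y/6.5)
S=lambda x,y:(302+x/6.5,130+y/6.5)
a=np.radians(6.6);ex=np.array([np.cos(a),np.sin(a),0]);ey=np.array([-np.sin(a),np.cos(a),0])
g=lambda n,pts,z:[onz(n,*p,z) for p in pts]
ft=np.mean(g("top",[T(438,134),T(766,104)],.11),0); fs=np.mean(g("side",[S(148,236),S(136,74)],.11),0)
ht=np.mean(g("top",[T(562,204),T(600,203),T(606,277),T(570,280)],.0905),0)
hs=np.mean(g("side",[S(208,208),S(270,210),S(272,188),S(211,188)],.0905),0)
for n,f,h in(("top",ft,ht),("side",fs,hs)): print(n,f.round(4),h.round(4),"handle centre before plate mm",-1e3*(h-f)@ex,"lateral",1e3*(h-f)@ey)
i0,i9=cv2.imread("pics/top0.png"),cv2.imread("pics/top9.png")
m=(cv2.absdiff(i0,i9).max(2)>45).astype(np.uint8);c,l,s,ce=cv2.connectedComponentsWithStats(m)
print([list(map(int,s[i])) for i in range(1,c) if s[i,4]>12])
E
```

```text
top [ 0.557  -0.1552  0.11  ] [ 0.5111 -0.1517  0.0905] handle centre before plate mm 45.181477280502996 lateral 8.74465552251616
side [ 0.556  -0.1506  0.11  ] [ 0.5094 -0.1441  0.0905] handle centre before plate mm 45.51342291107772 lateral 11.827310967547103
[[257, 162, 14, 40, 207], [373, 206, 11, 25, 127], [211, 272, 131, 128, 9618], [347, 344, 224, 56, 4966], [242, 362, 13, 6, 23]]
```

The image gives a 45 mm stand-off against 40 mm expected, while the feel (block contact plus about 24 mm) says home. I won't hand in on a disagreement, so I'll look closer.

```bash
python3 - <<'E'
from h import *
a=np.radians(6.6);ex=np.array([np.cos(a),np.sin(a),0]);ey=np.array([-np.sin(a),np.cos(a),0])
o=[]
for n in("side","top"):
    im=viewer.camera(n); im=cv2.addWeighted(im,.5,viewer.camera(n),.5,0)
    c=proj(n,[.535,-.15,.08])[0].astype(int)-[18,18]
    k=11;A=cv2.resize(im[c[1]:c[1]+36,c[0]:c[0]+36],None,fx=k,fy=k,interpolation=cv2.INTER_CUBIC)
    slot=np.array([.557,-.1552,.075]) if n=="top" else np.array([.556,-.1515,.075])
    lat=.008
    def pt(x,y,z,col):
        q=((proj(n,slot+ex*x+ey*y+[0,0,z])[0]-c+.5)*k).astype(int);cv2.circle(A,tuple(map(int,q)),3,col,-1)
    for y in(-.065,.065):
        pt(0,y,.035,(255,255,0));pt(0,y,-.063,(255,255,0))
    yl=lat
    for x in(-.024,-.056):
        for s in(-.008,.008): pt(x,yl+s,.0155,(0,255,0))   # handle top corners if home
    for s in(-.013,.013): pt(-.006,yl+s,-.0015,(0,0,255))  # collar back edge if home
    pt(-.006,yl,.0115,(0,0,255))
    o.append(A)
    print(n,c)
cv2.imwrite("pics/z10.png",np.hstack(o))
print(o[0].shape)
E
```

```text
side [312 143]
top [362 194]
(396, 396, 3)
```

View pics/z10.png

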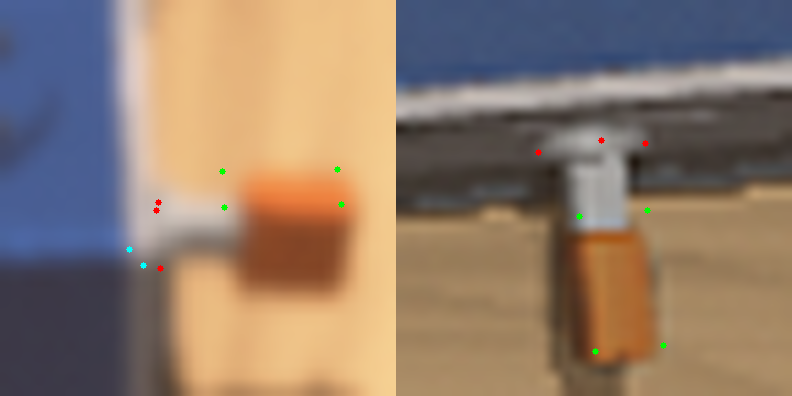

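```bash
python3 - <<'E'
from h import *
a=np.radians(6.6);ex=np.array([np.cos(a),np.sin(a),0]);ey=np.array([-np.sin(a),np.cos(a),0])
S=lambda x,y:(312+x/11-.5+.5/11,143+y/11-.5+.5/11)
T=lambda x,y:(362+(x-396)/11-.5+.5/11,194+y/11-.5+.5/11)
S9=lambda x,y:(302+x/6.5-.42,130+y/6.5-.42)
T9=lambda x,y:(352+(x-390)/6.5-.42,184+y/6.5-.42)
print("plate FL",tri(S9(148,236),T9(438,136)))
print("plate FR",tri(S9(137,72),T9(766,106)))
for nm,s,t in(("handle top front-left",(243,218),(580,233)),("back-left",(348,216),(592,362)),("back-right",(348,183),(655,358)),("front-right",(246,180),(640,232))):
    print(nm,tri(S(*s),T(*t)))
E
```

```text
plate FL (array([ 0.54937302, -0.08997431,  0.11044587]), np.float64(3.293263318627856e-05))
plate FR (array([ 0.56527317, -0.21864817,  0.10839364]), np.float64(2.761158273765764e-05))
handle top front-left (array([ 0.52678532, -0.14342955,  0.08325168]), np.float64(0.0027667548690080072))
back-left (array([ 0.49708189, -0.14631403,  0.08326386]), np.float64(0.0012235867077806494))
back-right (array([ 0.49810367, -0.16107088,  0.08341533]), np.float64(0.0018817213296261615))
front-right (array([ 0.52696783, -0.15709615,  0.08599782]), np.float64(0.002972848657719147))
```

Triangulation shows the handle top at z ≈ 0.084, so the handle drooped about 5 mm on release, which fits the play in the hole. The collar may therefore not be flush. I have plenty of time (17.9 of 72 s used), so I'll push gently on the handle's back face with closed fingers, high up, to seat it and check.

```bash
python3 - <<'E'
from h import *
s=status.get_obs();M=R.from_euler("xyz",s['tcp_rot'],degrees=True)
print(s['q'].round(1),s['ee_pos'],s['tcp_rot'],(M.inv().apply(np.array([.4733,-.1608,.30])-s['ee_pos'])*100).round(2))
E
```

```text
[  9.4 -25.3 -21.4  94.1   1.    2.9] [0.3301631 0.0565136 0.3556909] [ 1.79033462e+02 -1.52900791e-01 -1.73545144e+02] [-11.79 -23.29   5.15]
```

Call:
move_arm([
  {"claw": -1, "travel": [-1, -2.3, 0], "turn": 0},
  {"claw": -1, "travel": [-1.5, -3, 0], "turn": 0},
  {"claw": -1, "travel": [-1.5, -3, 0], "turn": 0},
  {"claw": -1, "travel": [-1.5, -3, 0], "turn": 0},
  {"claw": -1, "travel": [-1.5, -3, 0], "turn": 0},
])

```text
time: 18.57
ee_pos: [0.4163, -0.0793, 0.3529]
tcp_rot: [179.0, -0.1, -173.5]
wrist_force: [-0.1, -0.4, -0.2]
opening: -0.0002
```

Call:
move_arm([
  {"claw": -1, "travel": [-1.5, -3, 1], "turn": 0},
  {"claw": -1, "travel": [-1.5, -3, 2], "turn": 0},
  {"claw": -1, "travel": [-1.8, -3, 2], "turn": 0},
  {"claw": -1, "travel": [0, 0, 0], "turn": 0},
  {"claw": -1, "travel": [0, 0, 0], "turn": 0},
])

```text
time: 18.98
ee_pos: [0.4735, -0.162, 0.299]
tcp_rot: [178.9, -0.4, -173.6]
wrist_force: [0.3, 0.2, -0.5]
opening: 0.0003
```

```bash
python3 - <<'E'
from h import *
s=status.get_obs();M=R.from_euler("xyz",s['tcp_rot'],degrees=True)
print(s['time'],s['q'].round(1),s['ee_pos'],s['tcp_rot'],s['opening'],(M.inv().apply(np.array([.4733,-.1608,.237])-s['ee_pos'])*100).round(2))
E
```

```text
18.9833 [-19.1  -2.1  -8.8  84.1   0.8 -25.4] [ 0.4734553  -0.16195095  0.29902925] [ 178.90222269   -0.37799635 -173.64387573] 0.0002543611599559841 [-0.04 -0.    6.2 ]
```

Call:
move_arm([
  {"claw": -1, "travel": [0.3, 0, 2], "turn": 0},
  {"claw": -1, "travel": [0, 0, 2.5], "turn": 0},
  {"claw": -1, "travel": [0, 0, 1.7], "turn": 0},
  {"claw": -1, "travel": [0, 0, 0], "turn": 0},
  {"claw": -1, "travel": [0, 0, 0], "turn": 0},
])

```text
time: 19.4
ee_pos: [0.4697, -0.159, 0.2401]
tcp_rot: [179.0, -0.1, -173.4]
wrist_force: [0.0, 0.6, 0.4]
opening: -0.0001
```

```bash
python3 gb.py;python3 look.py 11 .50 -.155 .08
```

```text
t 19.4 pos [ 0.4697 -0.159   0.2401] rot [ 1.7901e+02 -1.4000e-01 -1.7344e+02] tip in slot frame mm [-2.2  7.4  7.3] F' [0.1 0.6 0.4] T [-0.04 -0.01 -0.03] op -0.0001
side crop [312 131]
top crop [352 195]
```

View pics/z11.png

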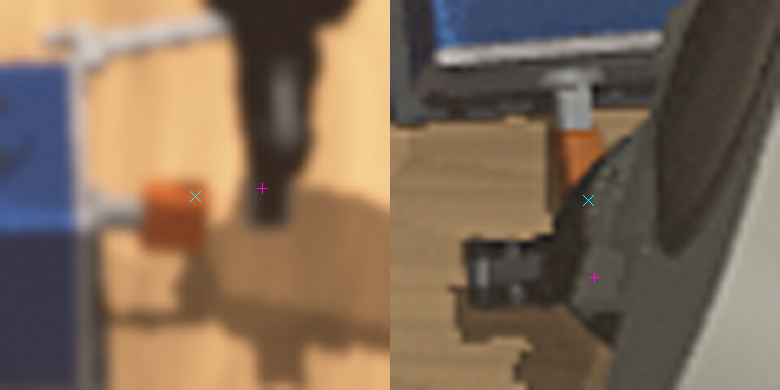

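Side view: the closed fingers are about 15 mm behind the handle's back face, at the handle's height. Creeping forward.

Call:
move_arm([
  {"claw": -1, "travel": [-0.4, -0.2, 0.1], "turn": 0},
  {"claw": -1, "travel": [-0.4, 0, 0], "turn": 0},
  {"claw": -1, "travel": [-0.2, 0, 0], "turn": 0},
  {"claw": -1, "travel": [0, 0, 0], "turn": 0},
])

```text
time: 19.83
ee_pos: [0.4809, -0.1601, 0.239]
tcp_rot: [179.0, -0.1, -173.4]
wrist_force: [0.4, -0.2, -0.5]
opening: -0.0
```

Call:
move_arm([
  {"claw": -1, "travel": [-0.1, 0, 0], "turn": 0},
  {"claw": -1, "travel": [-0.1, 0, 0], "turn": 0},
  {"claw": -1, "travel": [0, 0, 0], "turn": 0},
])

```text
time: 20.08
ee_pos: [0.4823, -0.1598, 0.2385]
tcp_rot: [179.0, -0.1, -173.4]
wrist_force: [-0.9, 0.5, 0.4]
opening: -0.0003
```

Call:
move_arm([
  {"claw": -1, "travel": [-0.1, 0, 0], "turn": 0},
  {"claw": -1, "travel": [0, 0, 0], "turn": 0},
])

```text
time: 20.25
ee_pos: [0.4833, -0.1597, 0.2385]
tcp_rot: [179.0, -0.1, -173.4]
wrist_force: [0.1, -0.2, 0.6]
opening: 0.0001
```

Call:
move_arm([
  {"claw": -1, "travel": [-0.1, 0, 0], "turn": 0},
  {"claw": -1, "travel": [0, 0, 0], "turn": 0},
])

```text
time: 20.42
ee_pos: [0.4843, -0.1596, 0.2385]
tcp_rot: [179.0, -0.1, -173.4]
wrist_force: [0.2, -0.6, 0.5]
opening: 0.0001
```

```bash
python3 gb.py
```

```text
t 20.42 pos [ 0.4843 -0.1596  0.2385] rot [ 1.7903e+02 -1.2000e-01 -1.7344e+02] tip in slot frame mm [12.3  5.   5.7] F' [ 0.1 -0.6  0.5] T [-0.06  0.03  0.05] op 0.0001
```

Call:
move_arm([
  {"claw": -1, "travel": [-0.1, 0, 0], "turn": 0},
  {"claw": -1, "travel": [0, 0, 0], "turn": 0},
])

```text
time: 20.58
ee_pos: [0.4852, -0.1595, 0.2385]
tcp_rot: [179.0, -0.1, -173.4]
wrist_force: [-0.8, -0.6, 0.7]
opening: -0.0005
```

Call:
move_arm([
  {"claw": -1, "travel": [-0.1, 0, 0], "turn": 0},
  {"claw": -1, "travel": [0, 0, 0], "turn": 0},
])

```text
time: 20.75
ee_pos: [0.4857, -0.1594, 0.2383]
tcp_rot: [179.0, -0.2, -173.5]
wrist_force: [-4.9, 0.3, 2.2]
opening: -0.0
```

Call:
move_arm([
  {"claw": -1, "travel": [-0.1, 0, 0], "turn": 0},
  {"claw": -1, "travel": [0, 0, 0], "turn": 0},
])

```text
time: 20.92
ee_pos: [0.4861, -0.1593, 0.2382]
tcp_rot: [179.0, -0.3, -173.5]
wrist_force: [-10.3, -1.1, 3.1]
opening: 0.0003
```

Pushing from behind met a stiff stop at once (10 N within 1 mm), so the pin slides no further. But camera and touch both put the handle about 45 mm from where I see the plate. To settle it I'll touch the plate gently with the closed fingertips, 35 mm left of the pin. If the pin is home, the plate should be 56 mm past the handle's back face.

Call:
move_arm([
  {"claw": -1, "travel": [0.3, 0, 0], "turn": 0},
  {"claw": -1, "travel": [0.3, 1, 0], "turn": 0},
  {"claw": -1, "travel": [0, 1.5, 0], "turn": 0},
  {"claw": -1, "travel": [0, 1.3, 0], "turn": 0},
  {"claw": -1, "travel": [0, 0, 0], "turn": 0},
])

```text
time: 21.33
ee_pos: [0.4766, -0.1202, 0.2394]
tcp_rot: [179.0, -0.1, -173.4]
wrist_force: [-0.3, 0.9, -0.5]
opening: 0.0001
```

Call:
move_arm([
  {"claw": -1, "travel": [-1, 0, 0], "turn": 0},
  {"claw": -1, "travel": [-1.5, 0, 0], "turn": 0},
  {"claw": -1, "travel": [-1.5, 0, 0], "turn": 0},
  {"claw": -1, "travel": [-0.6, 0, 0], "turn": 0},
  {"claw": -1, "travel": [0, 0, 0], "turn": 0},
])

```text
time: 21.75
ee_pos: [0.5239, -0.1169, 0.2388]
tcp_rot: [179.0, -0.1, -173.4]
wrist_force: [0.1, -0.5, -0.7]
opening: -0.0005
```

```bash
python3 gb.py;python3 look.py 12 .54 -.13 .08
```

```text
t 21.75 pos [ 0.5239 -0.1169  0.2388] rot [ 1.7903e+02 -1.1000e-01 -1.7341e+02] tip in slot frame mm [56.5 43.   5.9] F' [ 0.  -0.5 -0.7] T [-0.03 -0.03  0.06] op -0.0005
side crop [298 135]
top crop [342 180]
```

View pics/z12.png

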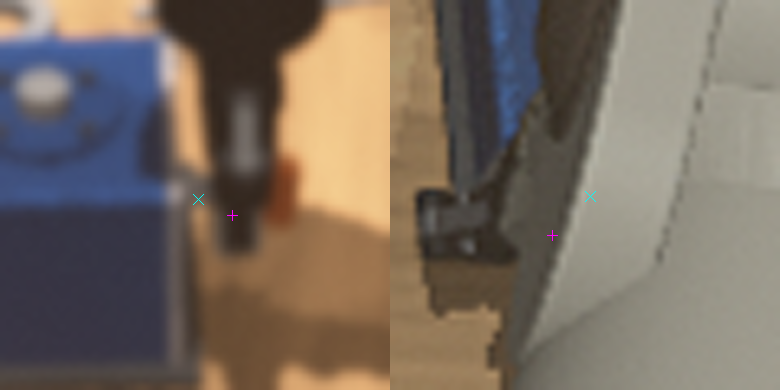

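Call:
move_arm([
  {"claw": -1, "travel": [-0.4, 0, 0], "turn": 0},
  {"claw": -1, "travel": [-0.3, 0, 0], "turn": 0},
  {"claw": -1, "travel": [-0.2, 0, 0], "turn": 0},
  {"claw": -1, "travel": [0, 0, 0], "turn": 0},
  {"claw": -1, "travel": [0, 0, 0], "turn": 0},
])

```text
time: 22.27
ee_pos: [0.5315, -0.116, 0.2391]
tcp_rot: [179.0, -0.1, -173.4]
wrist_force: [0.7, 0.6, -0.0]
opening: -0.0004
```

Call:
move_arm([
  {"claw": -1, "travel": [-0.1, 0, 0], "turn": 0},
  {"claw": -1, "travel": [-0.1, 0, 0], "turn": 0},
  {"claw": -1, "travel": [0, 0, 0], "turn": 0},
])

```text
time: 22.52
ee_pos: [0.5336, -0.1157, 0.2391]
tcp_rot: [179.0, -0.1, -173.4]
wrist_force: [-0.1, 0.5, -0.3]
opening: 0.0002
```

Call:
move_arm([
  {"claw": -1, "travel": [-0.1, 0, 0], "turn": 0},
  {"claw": -1, "travel": [0, 0, 0], "turn": 0},
])

```text
time: 22.68
ee_pos: [0.5346, -0.1156, 0.2391]
tcp_rot: [179.0, -0.1, -173.4]
wrist_force: [-0.7, -0.2, -0.3]
opening: 0.0
```

```bash
python3 gb.py
```

```text
t 22.68 pos [ 0.5346 -0.1156  0.2391] rot [ 1.7903e+02 -1.1000e-01 -1.7344e+02] tip in slot frame mm [67.3 43.   6.2] F' [-0.7 -0.2 -0.3] T [-0.04  0.04  0.07] op 0.0
```

Call:
move_arm([
  {"claw": -1, "travel": [-0.1, 0, 0], "turn": 0},
  {"claw": -1, "travel": [0, 0, 0], "turn": 0},
])

```text
time: 22.85
ee_pos: [0.5356, -0.1155, 0.2391]
tcp_rot: [179.0, -0.1, -173.4]
wrist_force: [-0.3, -0.0, -0.4]
opening: 0.0001
```

Call:
move_arm([
  {"claw": -1, "travel": [-0.1, 0, 0], "turn": 0},
  {"claw": -1, "travel": [0, 0, 0], "turn": 0},
])

```text
time: 23.02
ee_pos: [0.5365, -0.1154, 0.239]
tcp_rot: [179.0, -0.1, -173.4]
wrist_force: [-0.3, -0.4, 0.4]
opening: -0.0
```

```bash
python3 gb.py
```

```text
t 23.02 pos [ 0.5365 -0.1154  0.239 ] rot [ 1.7903e+02 -1.3000e-01 -1.7344e+02] tip in slot frame mm [69.2 43.   6.2] F' [-0.3 -0.4  0.4] T [-0.02 -0.05 -0.03] op -0.0
```

Call:
move_arm([
  {"claw": -1, "travel": [-0.1, 0, 0], "turn": 0},
  {"claw": -1, "travel": [0, 0, 0], "turn": 0},
])

```text
time: 23.18
ee_pos: [0.5369, -0.1153, 0.2388]
tcp_rot: [179.0, -0.2, -173.5]
wrist_force: [-5.4, -1.0, 2.1]
opening: -0.0002
```

Call:
move_arm([
  {"claw": -1, "travel": [-0.1, 0, 0], "turn": 0},
  {"claw": -1, "travel": [0, 0, 0], "turn": 0},
])

```text
time: 23.35
ee_pos: [0.5372, -0.1153, 0.2387]
tcp_rot: [179.0, -0.4, -173.5]
wrist_force: [-10.6, -0.9, 3.4]
opening: -0.0003
```

```bash
python3 gb.py
```

```text
t 23.35 pos [ 0.5372 -0.1153  0.2387] rot [ 179.01   -0.37 -173.47] tip in slot frame mm [69.3 43.   5.4] F' [-10.6   0.3   3.4] T [-0.26  1.83  0.02] op -0.0003
```

The plate contact lies 55.8 mm past the handle's back face at equal force, against 56 mm expected. So the collar is home against the plate, and the camera stand-off was a bias. Withdrawing.

Call:
move_arm([
  {"claw": -1, "travel": [0.5, 0, 0], "turn": 0},
  {"claw": -1, "travel": [1.5, 0.3, 0], "turn": 0},
  {"claw": -1, "travel": [1, 0, -2], "turn": 0},
  {"claw": -1, "travel": [1, 0, -3], "turn": 0},
  {"claw": -1, "travel": [1, 0, -3], "turn": 0},
])

```text
time: 23.77
ee_pos: [0.4879, -0.1191, 0.3195]
tcp_rot: [179.0, -0.2, -173.4]
wrist_force: [0.9, -0.1, 0.8]
opening: 0.0001
```

Call:
move_arm([
  {"claw": -1, "travel": [2, 2, -2], "turn": 0},
  {"claw": -1, "travel": [2, 3, 0], "turn": 0},
  {"claw": -1, "travel": [2, 3, 0], "turn": 0},
  {"claw": -1, "travel": [2, 3, 0], "turn": 0},
  {"claw": -1, "travel": [2, 3, 0], "turn": 0},
])

```text
time: 24.18
ee_pos: [0.3722, 0.0088, 0.3419]
tcp_rot: [179.0, -0.0, -173.5]
wrist_force: [0.4, 1.1, 0.6]
opening: 0.0
```

Call:
move_arm([
  {"claw": -1, "travel": [0, 0, 0], "turn": 0},
  {"claw": -1, "travel": [0, 0, 0], "turn": 0},
  {"claw": -1, "travel": [0, 0, 0], "turn": 0},
  {"claw": -1, "travel": [0, 0, 0], "turn": 0},
])

```text
time: 24.52
ee_pos: [0.374, 0.0076, 0.3418]
tcp_rot: [179.0, -0.1, -173.5]
wrist_force: [0.4, -0.1, -0.3]
opening: -0.0004
```

```bash
python3 gb.py;python3 look.py 13 .53 -.155 .08; python3 - <<'E'
import cv2
i0,i9=cv2.imread("pics/top0.png"),cv2.imread("pics/top13.png")
m=(cv2.absdiff(i0,i9).max(2)>45).astype("uint8");c,l,s,ce=cv2.connectedComponentsWithStats(m)
print([list(map(int,s[i])) for i in range(1,c) if s[i,4]>12])
E
```

```text
t 24.52 pos [0.374  0.0076 0.3418] rot [ 1.7903e+02 -1.0000e-01 -1.7347e+02] tip in slot frame mm [-78.  183.8 109. ] F' [ 0.4 -0.1 -0.3] T [-0.06  0.    0.05] op -0.0004
side crop [302 130]
top crop [352 184]
[[257, 163, 14, 39, 204], [373, 206, 12, 25, 138], [266, 241, 113, 159, 12006], [367, 359, 204, 41, 4282], [248, 390, 27, 10, 227]]
```

View pics/z13.png

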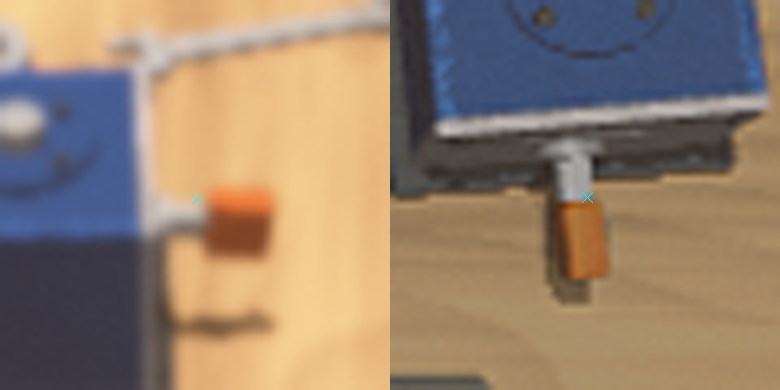

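The pin is in the same place, with its collar at the plate, and the robot is clear. Only the pin and the robot's own areas changed in the picture. Handing in.

```bash
python3 -c "
from workcell import bot
print(bot.job_done())"
```

```text
the job is handed in; nothing more can be done
None
```

The gearbox is locked: the orange-handled pin is in the hidden hole with its collar against the front plate. I let go, moved clear and handed the job in at about 24.6 s of the 72 s. `job_done` gives no verdict, so the result rests on my checks.

**What I did:** I lifted the pin from its stand, put its nose through the slot and touched the block at about 3 N. Feeling sideways, I found the hole about 5 mm left of where I measured the slot's middle. I then pushed the pin in with almost no force until it stopped firmly.

**Checks that agree:**
- **Travel:** the firm stop came about 23.7 mm after the block contact; 24 mm was expected.
- **Touch:** I pushed the handle's back face with closed fingers at 10 N and it did not slide. I then touched the plate gently beside the pin. The two contacts lay 55.8 mm apart along the pin; 56 mm was expected if it is home.
- **Force:** the highest reading was about 11 N, under the 25 N limit.
- **Bystanders:** comparing the first and last top views, only the pin and the robot (with its shadow) had changed.

**Disagreements and slips:**
- **Camera distance:** the pictures put the handle's centre about 45 mm from the plate instead of 40 mm. I trusted the contact measurements.
- **Handle droop:** after release, the handle measured roughly 5–7 mm low. I took most of this to be play in the hole, so the collar may be slightly tilted.
- **Joint stop:** early on, joint 6 ran to its end stop at 180°. This left a harmless 1° tilt, and I gripped the pin a half turn round instead.

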